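# Rock the settled ink bottles in the tilting rack

### The arm

A 7-joint arm with a two-finger parallel gripper is mounted at the origin on a cart in front of the work surface, level with it; the furniture and walls round the work are solid. World frame = base frame: x ahead of the robot, y to its left, z up, the work surface at z = 0. Lengths are in mm, angles in rad, forces in N, time in s.
With the tool pointing down it reaches from about 425 to 875 mm from the base axis. Payload 4.7 kg.
Tool frame: the origin (TCP) lies at the very end of the fingers, on their centre line; the grasp point (between the pads) lies behind it (env.grip_point_offset is the z of the grasp point in the tool frame, in mm); z points along the fingers, y is the line along which they close (so a half turn about z gives the same grasp; the last joint's range is limited). The gripper opens to 87 mm and grips with 3 to 60 N. Pads are 19 mm wide; open, the fingers measure 117 mm over their backs; the gripper's body (75 mm by 190 mm) begins 51 mm behind the grasp point.
Start: joints at [-1.154, 0.321, -0.07, 1.45, 0.023, 1.371, -0.057], TCP at [254.829, 597.99, 183.787] pointing down, gripper open.
Joint ranges: [-2.86, 2.86], [-0.3, 2.09], [-1.38, 1.24], [0.06, 2.45], [-1.56, 4.7], [0.09, 2.05], [-2.69, 2.69]. Speed limits (rad/s): [2.57, 2.57, 3.14, 3.14, 3.14, 3.14, 3.14].

### API

Orientations are given as [roll, pitch, yaw] about the fixed x, y, z axes, in that order (R = Rz(yaw) Ry(pitch) Rx(roll)).
In Python, from station import sense, viewer, workorder, env gives the robot as it stands.
- The arm moves only by the tool apply_moves, never from a script. Its argument "plan" is a list of rows, each an object of numbers: "hand": the finger opening in m, from 0 to 0.087; "dx", "dy", "dz": the shift along the tool's x, y, z in m; "twist": the turn about the tool's z in rad. A call has 1 to 20 rows; each row is the pose to reach, as a shift and turn from the pose commanded when the call began, along the tool's axes at that moment; what a row does not reach only later rows make up. A row lasts 1/8 s, in which the tool goes at most 62.5 mm and 10.7 degrees, less where a joint would pass 70% of its speed; a pose out of reach is approached as far as the arm can. A call with a gripper value outside its range is refused whole. The fingers move at their own pace and stop on an object; "newtons" is the grip in N (left out, the last holds). Time passes only in rows, so rows that repeat a pose let the fingers close. It gives the time, the measured TCP pose, the force, the opening and the grip force at its end, in the units of the state.
- sense(): the state, without advancing time (a new reading comes with each control period).
- viewer.get_image(name): name is "scene" or "top"; returns a dict with "image" (384x512x3 uint8, red, green, blue), "vfov" (degrees; the focal length in pixels is half the picture's height over the tangent of half this angle, whatever the lens; pixels are square), "cx", "cy" (the principal point, pixels), "k1" (the pictures are not rectified: a ray, as slopes to the right and down, at radius r is drawn at 1 + k1 r^2 times it, then the intrinsics apply), "pose" (4x4, takes a point from camera to world coordinates). Camera axes: x right, y down, z forward; pixel columns grow to the right and rows downward; lengths in mm; the calibration is good to about 2 mm. A picture is of the moment at which its call begins. There is no depth.
- workorder.sign_off(): hands the job in; it is judged then, once.
The state is a dict: "time_s": time; "joint_positions": joint angles; "qd": joint speeds; "joint_torque": joint torques, N m; "ee_pos": TCP position; "orientation": TCP orientation; "wrist_force": force on the tool from outside, world axes, zero at the start; "wrist_torque": the same for the moment, N m; "finger_gap": opening from 0.0 (shut) to 1.0 (fully open); "grasp_force": force on a finger pad.
Only numpy, scipy, OpenCV 4.12 (cv2) and the standard library are available. Lean on these libraries where they do the work, as an engineer would, in place of code of your own. Each camera call takes 0.05 s, during which the arm holds its last target. There are 200 camera calls.

### The job

The plum ink has settled in its bottles: bring the tilting rack level and stand every plum ink bottle (white ribbed cap) that is out on the table in a pocket of it. Then rock the rack at least twice by its lever with the bottles in it: over to the 45 degree stud, stay there a full three seconds, and back to level. Last, take the bottles out, stand each upright in a compartment of the plywood crate at the right, and leave the rack empty and level without knocking or shoving the black-capped bottle that stands near them.

Things in the scene. Friction and masses are not known exactly. Their poses are not given: they have to be found in the camera images.
- rack (a joint): tilt of the aluminium rack in rad: 0 is level (a stop), it grows as the lever and the bottle tops swing towards the rack's front (the side that faces the robot), 0.785 is at the brass stud of the 45 degree stroke on the quadrant, 1.2 is the far stop. The hinge is stiff (0.5 N m, about 5 N at the lever grip) and stays wherever it is left; it begins tipped by 20 to 35 degrees
- rack_pivot (a point): point on the hinge axis in the middle of the rack, 72 mm above the table, fixed to the grey steel stand (base plate 160 x 270 mm); x points to the back of the stand (away from the robot), y along the hinge axis to the left, z up; as the rack tips, its top goes to -x
- rack_floor (a point): centre of the rack's floor, 34 mm below the hinge axis when level; its axes turn with the rack (x back, y along the row of pockets, z up out of the pockets)
- pocket0 (a point): centre of the floor of the left pocket; the rack has three square pockets in a row, 68 mm wide inside, 72 mm apart, walls 4 mm thick and 44 mm high above the pocket floor (floor 38 mm and wall tops 82 mm above the table when level); axes as rack_floor
- pocket1 (a point): centre of the floor of the middle pocket, as pocket0
- pocket2 (a point): centre of the floor of the right pocket (nearest the lever), as pocket0
- lever_grip (a point): middle of the lever's black round grip, 18 mm in diameter and 75 mm long, which lies along the hinge axis direction (y of the rack) at the right end of the rack, 110 mm from the hinge axis and 175 mm right of the rack's middle; it stands straight above the axis, 182 mm above the table, when the rack is level, and can be gripped across from above and led along its arc (it may turn in the fingers)
- crate_floor (a point): centre of the inner floor of the open plywood bottle crate, which stands loose on the table (0.9 kg), 224 mm long, 78 mm wide and 65 mm high outside, floor 5 mm above the table; x runs along its long side (away from the robot), y across it to the left, z up
- slot0 (a point): centre of the floor of the crate's far compartment; the crate has three square compartments in a row, 68 mm wide inside and 73 mm apart, walls 60 mm high above the floor and 5 mm thick
- slot1 (a point): centre of the floor of the crate's middle compartment
- slot2 (a point): centre of the floor of the crate's near compartment
- bottle_a_center (a point): plum-labelled ink bottle with a white ribbed cap (there are two to three on the table, the others are absent: None), closed, about 0.3 kg, 59 mm in diameter and 110 mm tall; its cap is 46 mm in diameter and forms the top 20 mm, a good place to grip it from above; the point is the centre of the bottle, 55 mm above its underside; z is its own upward axis
- bottle_b_center (a point): plum-labelled ink bottle with a white ribbed cap (there are two to three on the table, the others are absent: None), closed, about 0.3 kg, 59 mm in diameter and 110 mm tall; its cap is 46 mm in diameter and forms the top 20 mm, a good place to grip it from above; the point is the centre of the bottle, 55 mm above its underside; z is its own upward axis
- bottle_c_center (a point): plum-labelled ink bottle with a white ribbed cap (there are two to three on the table, the others are absent: None), closed, about 0.3 kg, 59 mm in diameter and 110 mm tall; its cap is 46 mm in diameter and forms the top 20 mm, a good place to grip it from above; the point is the centre of the bottle, 55 mm above its underside; z is its own upward axis
- bottle_d_center (a point): plum-labelled ink bottle with a white ribbed cap (there are two to three on the table, the others are absent: None), closed, about 0.3 kg, 59 mm in diameter and 110 mm tall; its cap is 46 mm in diameter and forms the top 20 mm, a good place to grip it from above; the point is the centre of the bottle, 55 mm above its underside; z is its own upward axis
- bottle_a: the same bottle, origin at the centre of its underside
- bottle_b: the same bottle, origin at the centre of its underside
- bottle_c: the same bottle, origin at the centre of its underside
- bottle_d: the same bottle, origin at the centre of its underside
- charcoal_bottle: taller ink bottle with a black cap, 64 mm in diameter and 128 mm tall, not part of the job; origin at the centre of its underside
Things that resemble listed ones, but are neither listed nor needed, are in the scene too. Leave any red or yellow look-alike of the bottle_b alone.

How it is judged:
By the outcome, as a careful person would: the job done as asked, in the order asked, and still so for the second after the job is handed in, with the robot touching nothing.
Of bottle_a, bottle_b, bottle_c, bottle_d only 2 to 3 are there at a start; the rules pass over those that are not, and their reading is None.
At some moment in a run one of crate may be knocked a few centimetres aside while the robot is not near it.
Once in a run the grip may slacken for a moment while it holds something.
It also fails if it takes over 210 s, if anything falls off the work surface, if the arm or the gripper's body presses on something with over 40 N, if the wrist force passes 120 N, or if a joint passes its speed limit or range.

## Working session

There is one attempt and no reset: what is moved stays moved. The work goes in short steps, Python scripts to look and compute and a tool call to move; the robot and the scene stay as the last step left them, time stands still between calls to the robot, and variables do not carry over. Pictures are saved under pics/ and viewed, at most 14 in all, crops included, and the job is handed in when it is done.

Besides the shell and the picture viewer there is one more tool, called after "Call:" as name([rows], argument=value, ...), one row to a line, values as JSON. apply_moves: Moves the arm, as the interface text tells. Its arguments: {"type":"object","properties":{"plan":{"type":"array","items":{"type":"object","properties":{"hand":{"type":"number"},"dx":{"type":"number"},"dy":{"type":"number"},"dz":{"type":"number"},"twist":{"type":"number"}}}},"newtons":{"type":"number"}},"required":["plan"]}

```bash
mkdir -p pics; cat > h.py <<'E'
import numpy as np, cv2
from station import sense, viewer, workorder, env
def cap(name,fn=None):
    d=viewer.get_image(name)
    if fn: cv2.imwrite('pics/'+fn,d['image'][:,:,::-1])
    return d
def K(d):
    f=d['image'].shape[0]/2/np.tan(np.radians(d['vfov'])/2); return f
def ray(d,u,v):
    f=K(d); p=np.array([(u-d['cx'])/f,(v-d['cy'])/f]); s=p.copy()
    for _ in range(30): s=p/(1+d['k1']*(s@s))
    P=np.array(d['pose']); return P[:3,3],P[:3,:3]@np.array([s[0],s[1],1])
def at_z(d,u,v,z):
    o,r=ray(d,u,v); return o+r*(z-o[2])/r[2]
def proj(d,p):
    P=np.array(d['pose']); c=P[:3,:3].T@(np.array(p)-P[:3,3]); s=c[:2]/c[2]
    s=s*(1+d['k1']*(s@s)); return s*K(d)+[d['cx'],d['cy']]
def tri(d1,a,d2,b):
    o1,r1=ray(d1,*a);o2,r2=ray(d2,*b)
    t=np.linalg.lstsq(np.c_[r1,-r2],o2-o1,rcond=None)[0]
    p,q=o1+r1*t[0],o2+r2*t[1]; return (p+q)/2,np.linalg.norm(p-q)
E
python3 - <<'E'
from h import *
a=cap('scene');b=cap('top')
im=np.vstack([a['image'],b['image']])[:,:,::-1]
cv2.imwrite('pics/a.png',cv2.resize(a['image'][:,:,::-1],(800,600),interpolation=cv2.INTER_CUBIC))
cv2.imwrite('pics/b.png',cv2.resize(b['image'][:,:,::-1],(800,600),interpolation=cv2.INTER_CUBIC))
for d in(a,b): print(d['vfov'],d['cx'],d['cy'],d['k1'],np.round(d['pose'],3).tolist())
print(sense(),env.grip_point_offset)
E
```

```text
52.939902876895104 249.80078421653 182.82351678770664 -0.008699920362604058 [[0.467, -0.432, 0.772, -463.952], [-0.884, -0.246, 0.397, -522.182], [0.018, -0.868, -0.497, 772.24], [0.0, 0.0, 0.0, 1.0]]
44.47019131718475 253.12164573213607 190.93014675613747 -0.15194608495660383 [[0.018, -0.998, 0.057, 476.783], [-1.0, -0.018, -0.001, 6.55], [0.002, -0.057, -0.998, 1697.502], [0.0, 0.0, 0.0, 1.0]]
{'time_s': 0.1, 'joint_positions': array([-1.15390435,  0.32176751, -0.07012878,  1.45153572,  0.02260577,
        1.37076422, -0.05692598]), 'qd': array([-8.88447548e-05, -1.54502148e-03,  1.27927123e-05, -3.76775401e-03,
        1.43613639e-04,  1.31880815e-03, -5.35531396e-04]), 'joint_torque': array([-4.02119813e-04, -4.92569411e+01, -4.05761227e-01, -3.13396525e+01,
       -6.40778197e-02,  3.95834225e-02,  7.65968434e-05]), 'ee_pos': array([254.60349362, 597.47251933, 182.76783619]), 'orientation': array([-3.13990764e+00,  8.19030902e-05,  2.73884519e+00]), 'wrist_force': array([-0.37413048,  0.45014072,  0.19488677]), 'wrist_torque': array([-0.01528876,  0.04516105, -0.05561813]), 'grasp_force': 0.0, 'finger_gap': 1.0008894311418037} -18.700000000000003
```

View pics/a.png

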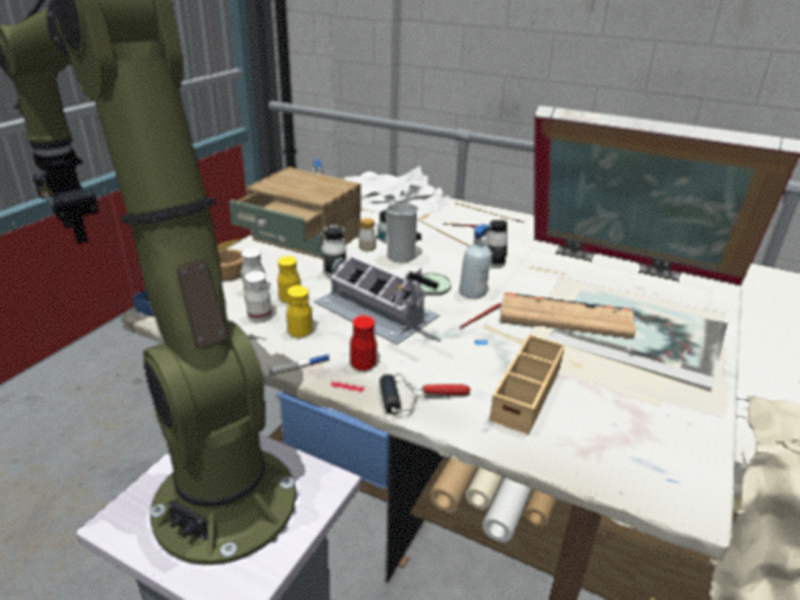

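View pics/b.png

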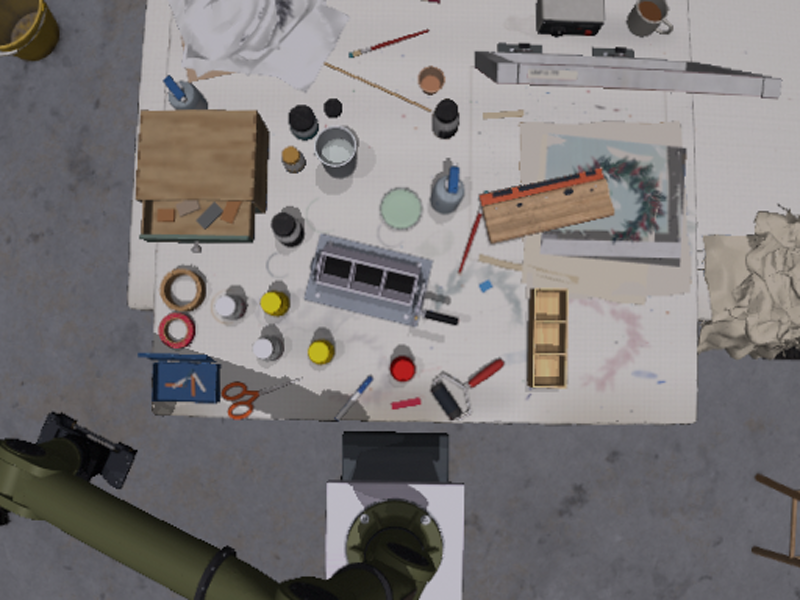

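Candidates in the top view (800 px wide): white caps at (230,306) and (267,349). Look-alikes are yellow at (274,303) and (321,351), red at (402,368), and black caps at (288,228), (302,120) and (446,118). I choose the two white ones and check them in a close crop.

```bash
python3 - <<'E'
from h import *
a=cap('scene');b=cap('top')
c1=a['image'][140:260,130:290,::-1]; c2=b['image'][125:245,95:300,::-1]
k=cv2.INTER_CUBIC
A=cv2.resize(c1,(400,300),interpolation=k);A=np.hstack([A,np.zeros((300,400,3),np.uint8)])
c3=b['image'][175:255,270:370,::-1]
A[:,400:775]=cv2.resize(c3,(375,300),interpolation=k)
B=cv2.resize(c2,(512,300),interpolation=k);B=np.hstack([B,np.zeros((300,288,3),np.uint8)])
cv2.imwrite('pics/c.png',np.vstack([A,B]))
s=1.5625
for n,(u,v),z in [('w1',(230,306),110),('w2',(267,349),110),('y1',(274,303),110),('y2',(321,351),110),('red',(402,368),110),('blk',(288,226),128),('stand',(369,280),8),('p0',(337,267),70),('p1',(370,275),70),('p2',(403,284),70),('grip',(441,318),165),('s0',(550,303),65),('s1',(549,337),65),('s2',(548,370),65),('cTL',(534,289),65),('cTR',(566,289),65),('cBL',(530,386),65),('cBR',(566,386),65),('stTL',(320,236),8),('stTR',(433,258),8),('stBL',(305,299),8),('stBR',(416,325),8)]:
    print(n,np.round(at_z(b,u/s,v/s,z)))
E
```

```text
w1 [544. 366. 110.]
w2 [452. 282. 110.]
y1 [553. 270. 110.]
y2 [451. 165. 110.]
red [417. -11. 110.]
blk [719. 241. 128.]
stand [615.  68.   8.]
p0 [637. 137.  70.]
p1 [621.  63.  70.]
p2 [602. -10.  70.]
grip [525. -90. 165.]
s0 [ 566. -341.   65.]
s1 [ 490. -339.   65.]
s2 [ 416. -338.   65.]
cTL [ 597. -305.   65.]
cTR [ 598. -377.   65.]
cBL [ 380. -298.   65.]
cBR [ 381. -379.   65.]
stTL [715. 184.   8.]
stTR [669. -79.   8.]
stBL [568. 215.   8.]
stBR [513. -43.   8.]
```

View pics/c.png

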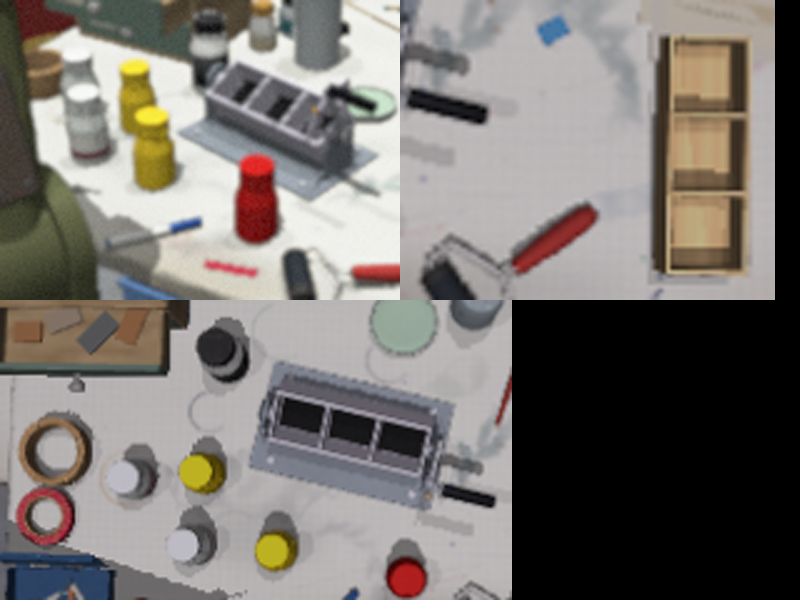

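Two white-capped bottles with plum stripes: w1 ≈ (544,366) and w2 ≈ (452,282). Yellow ones stand beside them and the charcoal bottle is at about (719,241). The rack is tipped toward the robot. Next I fit the rack pose.

```bash
cat >> h.py <<'E'
def go(x,y,z,yaw):
    "print tool-frame shift (m) and twist from measured pose to world target"
    s=sense(); p=s['ee_pos']; ps=s['orientation'][2]
    d=np.array([x,y,z])-p
    tx=np.array([np.cos(ps),np.sin(ps),0]);ty=np.array([np.sin(ps),-np.cos(ps),0])
    tw=(ps-yaw+np.pi)%(2*np.pi)-np.pi
    print(f"dx {d@tx/1e3:.4f} dy {d@ty/1e3:.4f} dz {-d[2]/1e3:.4f} twist {tw:.3f}")
E
python3 - <<'E'
from h import *
from scipy.optimize import least_squares
a=cap('scene');b=cap('top')
B=lambda u,v:(95+u/2.4976,125+v/2.4976)
st=[((80,135),B(277,62)),((80,-135),B(453,105)),((-80,-135),B(422,209)),((-80,135),B(249,166))]
g=[(b,(272.4,202.2),-137.5),(b,(292.9,205.1),-212.5),(a,(262,175.2),-137.5),(a,(279.6,182.4),-212.5)]
def model(q):
    x,y,yaw,th,zs=q; r=[]
    X=np.array([np.cos(yaw),np.sin(yaw),0]);Y=np.array([-np.sin(yaw),np.cos(yaw),0]);o=np.array([x,y,0])
    for (l,w),uv in st: r+=list(proj(b,o+l*X+w*Y+[0,0,6])-uv)
    for d,uv,w in g: r+=list(proj(d,o+w*Y-110*np.sin(th)*X+[0,0,72+110*np.cos(th)])-uv)
    return np.array(r)
s=least_squares(model,[616,69,-.18,.6,0],loss='soft_l1')
print(s.x[:4].round(3),s.fun.round(1))
x,y,yaw,th=s.x[:4]
X=np.array([np.cos(yaw),np.sin(yaw),0]);Y=np.array([-np.sin(yaw),np.cos(yaw),0]);o=np.array([x,y,0])
for t in(th,0.785,0): print(t,(o-175*Y-110*np.sin(t)*X+[0,0,72+110*np.cos(t)]).round(1))
for i in(1,0,-1): print((o+72*i*Y).round(1))
G=o-175*Y-110*np.sin(th)*X
go(G[0],G[1],300,yaw+np.pi/2)
E
```

```text
[ 6.14554e+02  7.04480e+01 -2.28000e-01  4.72000e-01] [-1.1 -0.8  0.6 -0.   2.3  1.2 -0.9  0.2 -1.7 -1.9  0.2  0.8 -0.1  0.
  0.8  0.6]
0.47239055867098595 [526.2 -88.7 170. ]
0.785 [499.2 -82.4 149.8]
0 [ 574.9 -100.   182. ]
[630.9 140.6   0. ]
[614.6  70.4   0. ]
[5.983e+02 3.000e-01 0.000e+00]
dx -0.5188 dy -0.5251 dz -0.1166 twist 1.396
```

Call:
apply_moves([
  {"dz": -0.06},
  {"dz": -0.117},
  {"dx": -0.519, "dy": -0.525, "dz": -0.117, "twist": 1.396},
  {"dx": -0.519, "dy": -0.525, "dz": -0.117, "twist": 1.396},
  {"dx": -0.519, "dy": -0.525, "dz": -0.117, "twist": 1.396},
  {"dx": -0.519, "dy": -0.525, "dz": -0.117, "twist": 1.396},
  {"dx": -0.519, "dy": -0.525, "dz": -0.117, "twist": 1.396},
  {"dx": -0.519, "dy": -0.525, "dz": -0.117, "twist": 1.396},
  {"dx": -0.519, "dy": -0.525, "dz": -0.117, "twist": 1.396},
  {"dx": -0.519, "dy": -0.525, "dz": -0.117, "twist": 1.396},
  {"dx": -0.519, "dy": -0.525, "dz": -0.117, "twist": 1.396},
  {"dx": -0.519, "dy": -0.525, "dz": -0.117, "twist": 1.396},
  {"dx": -0.519, "dy": -0.525, "dz": -0.117, "twist": 1.396},
  {"dx": -0.519, "dy": -0.525, "dz": -0.117, "twist": 1.396},
  {"dx": -0.519, "dy": -0.525, "dz": -0.117, "twist": 1.396, "hand": 0.06},
  {"dx": -0.519, "dy": -0.525, "dz": -0.117, "twist": 1.396, "hand": 0.06},
  {"dx": -0.519, "dy": -0.525, "dz": -0.117, "twist": 1.396, "hand": 0.06},
])

```text
validation failed for argument at $.pl...
```

```bash
python3 - <<'E'
from h import *
go(526,-89,151,1.365)
E
```

```text
dx -0.5187 dy -0.5255 dz 0.0324 twist 1.374
```

Call:
apply_moves([
  {"hand": 0.06, "dx": 0, "dy": 0, "dz": -0.06, "twist": 0},
  {"hand": 0.06, "dx": 0, "dy": 0, "dz": -0.117, "twist": 0},
  {"hand": 0.06, "dx": -0.519, "dy": -0.525, "dz": -0.117, "twist": 1.396},
  {"hand": 0.06, "dx": -0.519, "dy": -0.525, "dz": -0.117, "twist": 1.396},
  {"hand": 0.06, "dx": -0.519, "dy": -0.525, "dz": -0.117, "twist": 1.396},
  {"hand": 0.06, "dx": -0.519, "dy": -0.525, "dz": -0.117, "twist": 1.396},
  {"hand": 0.06, "dx": -0.519, "dy": -0.525, "dz": -0.117, "twist": 1.396},
  {"hand": 0.06, "dx": -0.519, "dy": -0.525, "dz": -0.117, "twist": 1.396},
  {"hand": 0.06, "dx": -0.519, "dy": -0.525, "dz": -0.117, "twist": 1.396},
  {"hand": 0.06, "dx": -0.519, "dy": -0.525, "dz": -0.117, "twist": 1.396},
  {"hand": 0.06, "dx": -0.519, "dy": -0.525, "dz": -0.117, "twist": 1.396},
  {"hand": 0.06, "dx": -0.519, "dy": -0.525, "dz": -0.117, "twist": 1.396},
  {"hand": 0.06, "dx": -0.519, "dy": -0.525, "dz": -0.117, "twist": 1.396},
  {"hand": 0.06, "dx": -0.519, "dy": -0.525, "dz": -0.117, "twist": 1.396},
  {"hand": 0.06, "dx": -0.519, "dy": -0.525, "dz": -0.117, "twist": 1.396},
  {"hand": 0.06, "dx": -0.519, "dy": -0.525, "dz": -0.117, "twist": 1.396},
], newtons=30)

```text
time_s: 2.3
ee_pos: [526.4, -87.6, 300.6]
orientation: [-3.141, -0.001, 1.343]
wrist_force: [0.5, 0.2, 0.1]
finger_gap: 0.689
grasp_force: 0.0
```

```bash
python3 - <<'E'
from h import *
go(526,-89,151,1.365)
a=cap('scene');b=cap('top')
k=cv2.INTER_CUBIC
A=cv2.resize(a['image'][140:260,190:350,::-1],(400,300),interpolation=k)
B=cv2.resize(b['image'][140:230,180:300,::-1],(400,300),interpolation=k)
cv2.imwrite('pics/d.png',np.hstack([A,B]))
E
```

```text
dx -0.0014 dy -0.0001 dz 0.1496 twist -0.022
```

View pics/d.png

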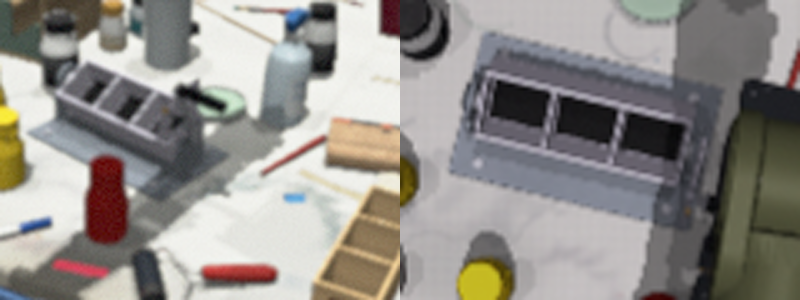

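The arm hides the grip from above but the rack is clear. The fit is adequate with a 60 mm opening, so I descend and grip.

Call:
apply_moves([
  {"hand": 0.06, "dx": -0.001, "dy": 0, "dz": 0.06, "twist": 0},
  {"hand": 0.06, "dx": -0.001, "dy": 0, "dz": 0.11, "twist": 0},
  {"hand": 0.06, "dx": -0.001, "dy": 0, "dz": 0.149, "twist": 0},
  {"hand": 0.06, "dx": -0.001, "dy": 0, "dz": 0.149, "twist": 0},
  {"hand": 0.01, "dx": -0.001, "dy": 0, "dz": 0.149, "twist": 0},
  {"hand": 0.01, "dx": -0.001, "dy": 0, "dz": 0.149, "twist": 0},
  {"hand": 0.01, "dx": -0.001, "dy": 0, "dz": 0.149, "twist": 0},
  {"hand": 0.01, "dx": -0.001, "dy": 0, "dz": 0.149, "twist": 0},
  {"hand": 0.01, "dx": -0.001, "dy": 0, "dz": 0.149, "twist": 0},
  {"hand": 0.01, "dx": -0.001, "dy": 0, "dz": 0.149, "twist": 0},
])

```text
time_s: 3.65
ee_pos: [526.3, -89.4, 151.8]
orientation: [3.142, -0.0, 1.343]
wrist_force: [-0.1, 0.0, 0.8]
finger_gap: 0.142
grasp_force: 0.0
```

```bash
python3 - <<'E'
from h import *
s=sense();print(s['finger_gap']*87,s['grasp_force'],s['wrist_force'],s['ee_pos'],s['orientation'])
E
```

```text
12.34783851109988 0.0 [-0.12436538  0.0367919   0.79024902] [526.28154764 -89.42171519 151.76666924] [ 3.14155843e+00 -6.08442880e-05  1.34276042e+00]
```

```bash
python3 - <<'E'
from h import *
a=cap('scene');b=cap('top')
k=cv2.INTER_CUBIC
A=cv2.resize(a['image'][140:230,220:340,::-1],(800,600),interpolation=k)
cv2.imwrite('pics/e.png',A)
for n,p in [('tcp',sense()['ee_pos'])]: print((proj(a,p)-[220,140])*6.667)
E
```

```text
[339.68079713 293.44968361]
```

View pics/e.png

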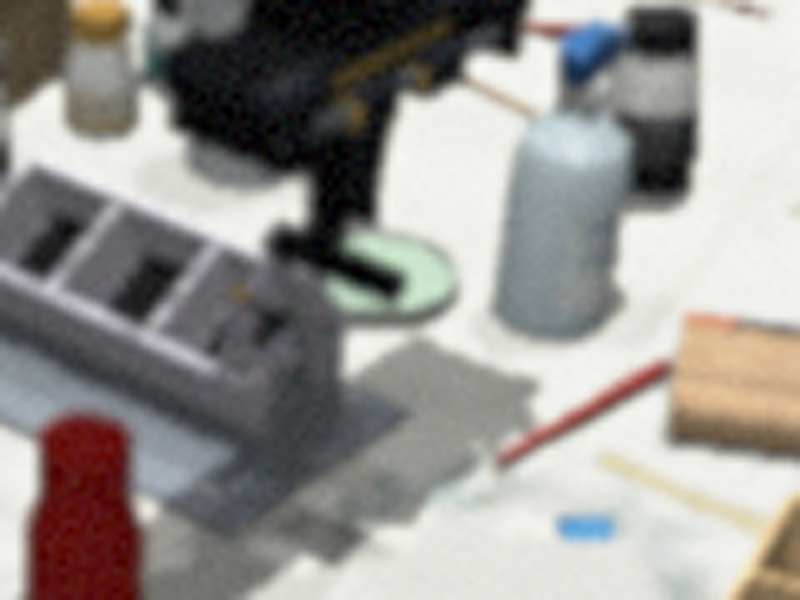

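The grip (about (338,262)) is in front of the fingers, so they passed behind it. I triangulate the grip centre.

```bash
python3 - <<'E'
from h import *
a=cap('scene');b=cap('top')
print(tri(a,(270.7,179.3),b,(282.65,203.65)))
for z in(150,160,170): print(at_z(a,270.7,179.3,z),at_z(b,282.65,203.65,z))
P=tri(a,(270.7,179.3),b,(282.65,203.65))[0]
print(sense()['finger_gap']*87)
go(526,-89,151,1.343)
E
```

```text
(array([523.89573653, -90.01439632, 170.52003498]), np.float64(2.411975730828393))
[556.89370768 -74.22182951 150.        ] [525.06538647 -92.41362339 150.        ]
[540.48771922 -81.42098856 160.        ] [524.75338213 -91.77411974 160.        ]
[524.08173076 -88.6201476  170.        ] [524.4413778  -91.13461609 170.        ]
10.026000493311185
dx 0.0003 dy -0.0003 dz 0.0007 twist -0.000
```

```bash
python3 - <<'E'
from h import *
def avg(n,k=6): 
    d=cap(n); d['image']=np.mean([d['image'].astype(float)]+[cap(n)['image'] for _ in range(k-1)],0); return d
a=avg('scene');b=avg('top')
g=lambda im:(255*np.clip(im/255,0,1)**0.4).astype(np.uint8)[:,:,::-1]
k=cv2.INTER_CUBIC
A=cv2.resize(g(a['image'])[145:205,245:295],(400,480),interpolation=k)
B=cv2.resize(g(b['image'])[165:225,255:305],(400,480),interpolation=k)
for d,im,o in((a,A,(245,145)),(b,B,(255,165))):
    e=sense()['ee_pos']
    for dz in(0,18.7):
        q=(proj(d,e+[0,0,dz])-o)*8; cv2.drawMarker(im,(int(q[0]),int(q[1])),(0,0,255),0,12)
cv2.imwrite('pics/f.png',np.hstack([A,B]))
E
```

```text
(no output)
```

View pics/f.png

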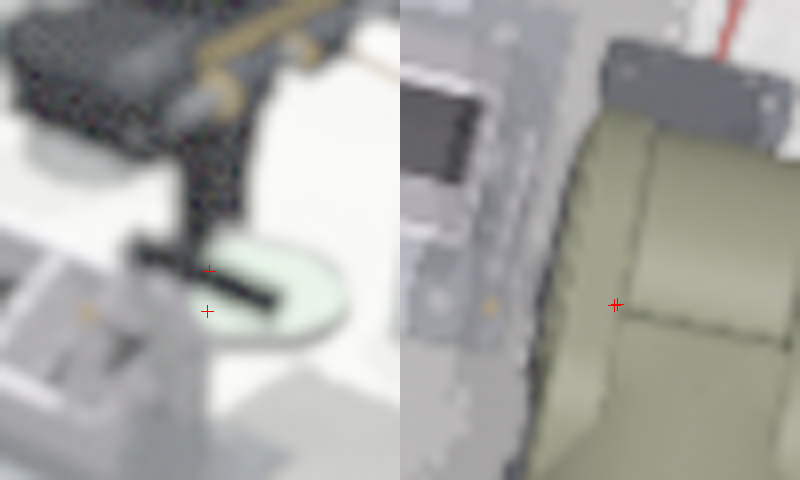

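```bash
python3 - <<'E'
from h import *
a=cap('scene');b=cap('top')
print(proj(a,[254.6,597.5,182.8])*1.5625, proj(b,[254.6,597.5,182.8])*1.5625)
# known: rack wall-top / crate / bottles: table corners seen both views -> residuals
s=1.5625
for n,p,q in [('w2',(257,279),(267,349)),('y2',(298,294),(321,351)),('red',(364,323),(402,368)),('y1',(288,263),(274,303)),('w1',(252,254),(230,306))]:
    print(n,tri(a,(p[0]/s,p[1]/s),b,(q[0]/s,q[1]/s)))
E
```

```text
[ 80.76463204 250.88031592] [111.96827846 439.62168763]
w2 (array([451.21476082, 285.01981365, 104.48146303]), np.float64(3.9623831918769445))
y2 (array([448.36900832, 168.76901401, 100.61377709]), np.float64(7.445595114139449))
red (array([416.90661197, -11.04033191, 101.52584146]), np.float64(0.21737778331271987))
y1 (array([551.74001932, 272.77033237, 102.6723318 ]), np.float64(4.504282244547041))
w1 (array([542.1933721 , 370.52358195, 105.98124105]), np.float64(7.746968146299941))
```

The fingertips look higher than the bar in the picture, so I open wide, go 25 mm lower and close again.

Call:
apply_moves([
  {"hand": 0.087, "dx": 0, "dy": 0, "dz": -0.04, "twist": 0},
  {"hand": 0.087, "dx": 0, "dy": 0, "dz": -0.04, "twist": 0},
  {"hand": 0.087, "dx": 0, "dy": 0, "dz": -0.04, "twist": 0},
  {"hand": 0.087, "dx": 0, "dy": 0, "dz": -0.04, "twist": 0},
  {"hand": 0.087, "dx": 0, "dy": 0, "dz": -0.04, "twist": 0},
  {"hand": 0.087, "dx": 0, "dy": 0, "dz": -0.02, "twist": 0},
  {"hand": 0.087, "dx": 0, "dy": 0, "dz": 0, "twist": 0},
  {"hand": 0.087, "dx": 0, "dy": 0, "dz": 0.013, "twist": 0},
  {"hand": 0.087, "dx": 0, "dy": 0, "dz": 0.025, "twist": 0},
  {"hand": 0.087, "dx": 0, "dy": 0, "dz": 0.025, "twist": 0},
  {"hand": 0.01, "dx": 0, "dy": 0, "dz": 0.025, "twist": 0},
  {"hand": 0.01, "dx": 0, "dy": 0, "dz": 0.025, "twist": 0},
  {"hand": 0.01, "dx": 0, "dy": 0, "dz": 0.025, "twist": 0},
  {"hand": 0.01, "dx": 0, "dy": 0, "dz": 0.025, "twist": 0},
  {"hand": 0.01, "dx": 0, "dy": 0, "dz": 0.025, "twist": 0},
  {"hand": 0.01, "dx": 0, "dy": 0, "dz": 0.025, "twist": 0},
  {"hand": 0.01, "dx": 0, "dy": 0, "dz": 0.025, "twist": 0},
  {"hand": 0.01, "dx": 0, "dy": 0, "dz": 0.025, "twist": 0},
])

```text
time_s: 6.8
ee_pos: [527.8, -89.8, 126.8]
orientation: [3.138, 0.0, 1.343]
wrist_force: [4.4, -1.1, -3.9]
finger_gap: 0.196
grasp_force: 30.0
```

```bash
python3 - <<'E'
from h import *
s=sense();print(s['finger_gap']*87,s['grasp_force'],s['wrist_force'],s['ee_pos'])
def avg(n,k=6): 
    d=cap(n); d['image']=np.mean([d['image'].astype(float)]+[cap(n)['image'] for _ in range(k-1)],0); return d
a=avg('scene')
g=lambda im:(255*np.clip(im/255,0,1)**0.4).astype(np.uint8)[:,:,::-1]
A=cv2.resize(g(a['image'])[145:205,245:295],(400,480),interpolation=cv2.INTER_CUBIC)
q=(proj(a,s['ee_pos'])-(245,145))*8; cv2.drawMarker(A,(int(q[0]),int(q[1])),(0,0,255),0,12)
cv2.imwrite('pics/g.png',A)
E
```

```text
17.026850718998364 30.001083612442017 [ 4.4369534  -1.07730466 -3.93732284] [527.77178125 -89.77616898 126.78285489]
```

View pics/g.png

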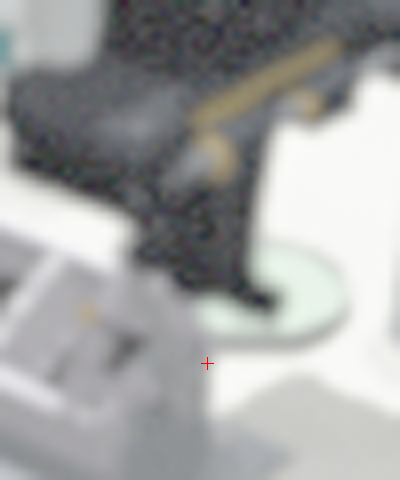

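Gripped (17 mm, 30 N). The fingertips look about 20 mm higher than the reported TCP; I will check that later with a table touch. Now I lead the lever along its arc to level.

Call:
apply_moves([
  {"hand": 0.01, "dx": 0, "dy": 0.006, "dz": -0.003, "twist": 0},
  {"hand": 0.01, "dx": 0, "dy": 0.0125, "dz": -0.0054, "twist": 0},
  {"hand": 0.01, "dx": 0, "dy": 0.019, "dz": -0.0075, "twist": 0},
  {"hand": 0.01, "dx": 0, "dy": 0.025, "dz": -0.009, "twist": 0},
  {"hand": 0.01, "dx": 0, "dy": 0.031, "dz": -0.0103, "twist": 0},
  {"hand": 0.01, "dx": 0, "dy": 0.0375, "dz": -0.0113, "twist": 0},
  {"hand": 0.01, "dx": 0, "dy": 0.044, "dz": -0.0118, "twist": 0},
  {"hand": 0.01, "dx": 0, "dy": 0.05, "dz": -0.012, "twist": 0},
  {"hand": 0.01, "dx": 0, "dy": 0.05, "dz": -0.012, "twist": 0},
])

```text
time_s: 8.22
ee_pos: [573.8, -100.3, 140.1]
orientation: [-3.138, -0.001, 1.343]
wrist_force: [-6.2, 1.6, 7.2]
finger_gap: 0.196
grasp_force: 30.0
```

```bash
python3 - <<'E'
from h import *
s=sense();print(s['finger_gap']*87,s['grasp_force'],s['wrist_force'],s['ee_pos'])
E
```

```text
17.084629110245032 30.027522146701813 [-6.19846561  1.62653957  7.1737631 ] [ 573.80925103 -100.25856466  140.09807095]
```

Call:
apply_moves([
  {"hand": 0.01, "dx": 0, "dy": 0.003, "dz": 0, "twist": 0},
  {"hand": 0.01, "dx": 0, "dy": 0.003, "dz": 0, "twist": 0},
  {"hand": 0.01, "dx": 0, "dy": 0.005, "dz": 0, "twist": 0},
  {"hand": 0.01, "dx": 0, "dy": 0.005, "dz": 0, "twist": 0},
])

```text
time_s: 8.72
ee_pos: [578.1, -101.2, 139.9]
orientation: [-3.137, -0.001, 1.343]
wrist_force: [-6.8, 2.1, 7.2]
finger_gap: 0.2
grasp_force: 30.0
```

Call:
apply_moves([
  {"hand": 0.01, "dx": 0, "dy": 0.003, "dz": -0.001, "twist": 0},
  {"hand": 0.01, "dx": 0, "dy": 0.003, "dz": -0.001, "twist": 0},
  {"hand": 0.01, "dx": 0, "dy": 0.006, "dz": -0.001, "twist": 0},
  {"hand": 0.01, "dx": 0, "dy": 0.006, "dz": -0.001, "twist": 0},
])

```text
time_s: 9.22
ee_pos: [579.1, -101.5, 139.9]
orientation: [-3.126, -0.001, 1.343]
wrist_force: [-18.6, 4.3, 13.0]
finger_gap: 0.195
grasp_force: 30.0
```

The force reached the stop at about (578.5,-101.3), so the rack is level. I release, lift, and go over clear table to calibrate z with closed fingers.

Call:
apply_moves([
  {"hand": 0.01, "dx": 0, "dy": -0.004, "dz": 0.001, "twist": 0},
  {"hand": 0.05, "dx": 0, "dy": -0.004, "dz": 0.001, "twist": 0},
  {"hand": 0.05, "dx": 0, "dy": -0.004, "dz": 0.001, "twist": 0},
  {"hand": 0.05, "dx": 0, "dy": -0.004, "dz": 0.001, "twist": 0},
  {"hand": 0.05, "dx": 0, "dy": -0.004, "dz": -0.06, "twist": 0},
  {"hand": 0.0, "dx": 0, "dy": -0.004, "dz": -0.12, "twist": 0},
  {"hand": 0.0, "dx": -0.068, "dy": -0.08, "dz": -0.12, "twist": 0},
  {"hand": 0.0, "dx": -0.068, "dy": -0.08, "dz": -0.06, "twist": 0},
  {"hand": 0.0, "dx": -0.068, "dy": -0.08, "dz": 0, "twist": 0},
  {"hand": 0.0, "dx": -0.068, "dy": -0.08, "dz": 0.06, "twist": 0},
  {"hand": 0.0, "dx": -0.068, "dy": -0.08, "dz": 0.095, "twist": 0},
  {"hand": 0.0, "dx": -0.068, "dy": -0.08, "dz": 0.105, "twist": 0},
  {"hand": 0.0, "dx": -0.068, "dy": -0.08, "dz": 0.105, "twist": 0},
])

```text
time_s: 10.85
ee_pos: [490.8, -153.8, 33.7]
orientation: [-3.139, 0.003, 1.339]
wrist_force: [-1.6, -5.4, -1.2]
finger_gap: 0.005
grasp_force: 0.0
```

```bash
cat >> h.py <<'E'
def look(a_box,b_box,fn):
    k=cv2.INTER_CUBIC; out=[]
    for n,bx in(('scene',a_box),('top',b_box)):
        if bx is None: continue
        d=cap(n); im=np.mean([d['image'].astype(float)]+[cap(n)['image'] for _ in range(2)],0)
        im=(255*(im/255)**0.6).astype(np.uint8)[:,:,::-1]
        u,v,w,h=bx; out.append(cv2.resize(im[v:v+h,u:u+w],(400,400*h//w),interpolation=k))
        e=sense()['ee_pos'];q=(proj(d,e)-(u,v))*400/w; cv2.drawMarker(out[-1],(int(q[0]),int(q[1])),(0,0,255),0,10)
    H=max(o.shape[0] for o in out)
    cv2.imwrite('pics/'+fn,np.hstack([np.vstack([o,np.zeros((H-o.shape[0],400,3),np.uint8)]) for o in out]))
E
python3 - <<'E'
from h import *
look((210,120,160,160),(200,140,140,140),'h1.png')
E
```

```text
(no output)
```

View pics/h1.png

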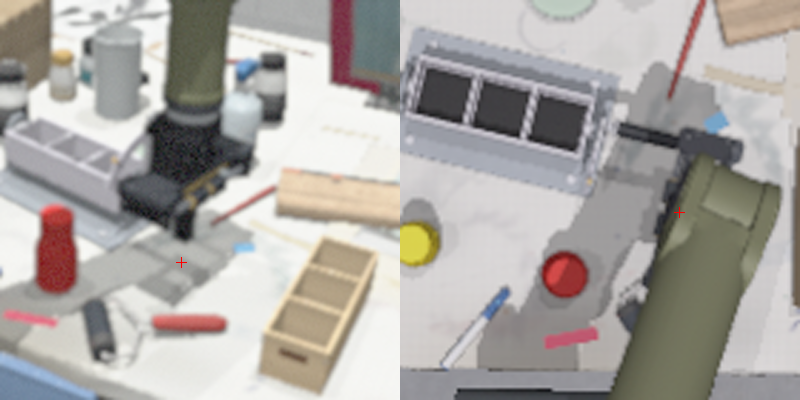

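The rack is level, with pockets visible and empty. The wrist reads 5 N sideways, so the gripper body is brushing the lever end. I move away to the right and then touch down slowly.

Call:
apply_moves([
  {"hand": 0.0, "dx": -0.025, "dy": 0, "dz": 0, "twist": 0},
  {"hand": 0.0, "dx": -0.05, "dy": 0.01, "dz": 0, "twist": 0},
  {"hand": 0.0, "dx": -0.05, "dy": 0.01, "dz": 0.01, "twist": 0},
  {"hand": 0.0, "dx": -0.05, "dy": 0.01, "dz": 0.02, "twist": 0},
  {"hand": 0.0, "dx": -0.05, "dy": 0.01, "dz": 0.025, "twist": 0},
  {"hand": 0.0, "dx": -0.05, "dy": 0.01, "dz": 0.028, "twist": 0},
  {"hand": 0.0, "dx": -0.05, "dy": 0.01, "dz": 0.028, "twist": 0},
])

```text
time_s: 12.02
ee_pos: [490.9, -201.9, 6.6]
orientation: [-3.141, -0.0, 1.343]
wrist_force: [-0.0, 0.6, 0.5]
finger_gap: 0.007
grasp_force: 0.0
```

Call:
apply_moves([
  {"hand": 0.0, "dx": 0, "dy": 0, "dz": 0.002, "twist": 0},
  {"hand": 0.0, "dx": 0, "dy": 0, "dz": 0.004, "twist": 0},
  {"hand": 0.0, "dx": 0, "dy": 0, "dz": 0.006, "twist": 0},
  {"hand": 0.0, "dx": 0, "dy": 0, "dz": 0.008, "twist": 0},
  {"hand": 0.0, "dx": 0, "dy": 0, "dz": 0.008, "twist": 0},
])

```text
time_s: 12.65
ee_pos: [490.7, -202.3, -1.4]
orientation: [-3.141, -0.0, 1.343]
wrist_force: [0.6, 0.0, -0.0]
finger_gap: 0.008
grasp_force: 0.0
```

Reported z = -1.4 with no contact, so the tool is shorter than stated. I continue in small steps.

Call:
apply_moves([
  {"hand": 0.0, "dx": 0, "dy": 0, "dz": 0.003, "twist": 0},
  {"hand": 0.0, "dx": 0, "dy": 0, "dz": 0.006, "twist": 0},
  {"hand": 0.0, "dx": 0, "dy": 0, "dz": 0.009, "twist": 0},
  {"hand": 0.0, "dx": 0, "dy": 0, "dz": 0.012, "twist": 0},
  {"hand": 0.0, "dx": 0, "dy": 0, "dz": 0.012, "twist": 0},
])

```text
time_s: 13.28
ee_pos: [490.6, -202.3, -13.6]
orientation: [-3.141, 0.0, 1.343]
wrist_force: [1.3, 0.6, -0.2]
finger_gap: 0.008
grasp_force: 0.0
```

Call:
apply_moves([
  {"hand": 0.0, "dx": 0, "dy": 0, "dz": 0.002, "twist": 0},
  {"hand": 0.0, "dx": 0, "dy": 0, "dz": 0.004, "twist": 0},
  {"hand": 0.0, "dx": 0, "dy": 0, "dz": 0.005, "twist": 0},
  {"hand": 0.0, "dx": 0, "dy": 0, "dz": 0.005, "twist": 0},
])

```text
time_s: 13.78
ee_pos: [490.8, -202.3, -18.3]
orientation: [-3.141, -0.0, 1.343]
wrist_force: [0.5, -0.3, 0.4]
finger_gap: 0.01
grasp_force: 0.0
```

```bash
python3 - <<'E'
from h import *
print(sense()['wrist_force'],sense()['ee_pos'])
look((230,120,140,140),None,'h2.png')
E
```

```text
[ 0.52545773 -0.28012752  0.42906644] [ 490.77929856 -202.31874384  -18.3345836 ]
```

View pics/h2.png

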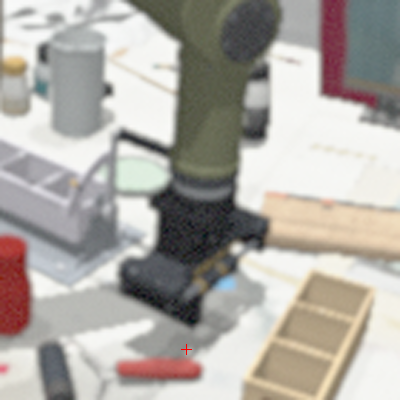

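The tip at (192,325) is about 8 px above the marker (186,349), so there are a few mm left to the table.

Call:
apply_moves([
  {"hand": 0.0, "dx": 0, "dy": 0, "dz": 0.002, "twist": 0},
  {"hand": 0.0, "dx": 0, "dy": 0, "dz": 0.004, "twist": 0},
  {"hand": 0.0, "dx": 0, "dy": 0, "dz": 0.004, "twist": 0},
])

```text
time_s: 14.3
ee_pos: [490.6, -202.2, -22.5]
orientation: [-3.141, -0.0, 1.343]
wrist_force: [0.1, -1.0, -0.0]
finger_gap: -0.0
grasp_force: 0.0
```

Call:
apply_moves([
  {"hand": 0.0, "dx": 0, "dy": 0, "dz": 0.002, "twist": 0},
  {"hand": 0.0, "dx": 0, "dy": 0, "dz": 0.003, "twist": 0},
  {"hand": 0.0, "dx": 0, "dy": 0, "dz": 0.003, "twist": 0},
])

```text
time_s: 14.68
ee_pos: [490.8, -202.3, -25.4]
orientation: [-3.141, -0.0, 1.343]
wrist_force: [-0.0, 0.0, 0.1]
finger_gap: 0.007
grasp_force: 0.0
```

Call:
apply_moves([
  {"hand": 0.0, "dx": 0, "dy": 0, "dz": 0.002, "twist": 0},
  {"hand": 0.0, "dx": 0, "dy": 0, "dz": 0.003, "twist": 0},
  {"hand": 0.0, "dx": 0, "dy": 0, "dz": 0.003, "twist": 0},
])

```text
time_s: 15.05
ee_pos: [490.8, -202.3, -28.4]
orientation: [-3.141, -0.0, 1.343]
wrist_force: [-0.1, 0.3, 0.2]
finger_gap: 0.006
grasp_force: 0.0
```

Call:
apply_moves([
  {"hand": 0.0, "dx": 0, "dy": 0, "dz": 0.002, "twist": 0},
  {"hand": 0.0, "dx": 0, "dy": 0, "dz": 0.003, "twist": 0},
  {"hand": 0.0, "dx": 0, "dy": 0, "dz": 0.003, "twist": 0},
])

```text
time_s: 15.42
ee_pos: [490.7, -202.3, -31.4]
orientation: [-3.141, -0.0, 1.343]
wrist_force: [-0.6, 0.1, 0.0]
finger_gap: 0.004
grasp_force: 0.0
```

Call:
apply_moves([
  {"hand": 0.0, "dx": 0, "dy": 0, "dz": 0.002, "twist": 0},
  {"hand": 0.0, "dx": 0, "dy": 0, "dz": 0.003, "twist": 0},
  {"hand": 0.0, "dx": 0, "dy": 0, "dz": 0.003, "twist": 0},
])

```text
time_s: 15.8
ee_pos: [490.8, -202.3, -34.4]
orientation: [-3.141, -0.0, 1.343]
wrist_force: [0.6, -0.4, -0.1]
finger_gap: 0.002
grasp_force: 0.0
```

```bash
python3 - <<'E'
from h import *
print(sense()['wrist_force'],sense()['ee_pos'],sense()['joint_positions'])
look((260,190,80,80),(255,165,80,80),'h3.png')
E
```

```text
[ 0.5796441 -0.3612318 -0.0850085] [ 490.77219044 -202.26711987  -34.3575587 ] [-0.27915847  0.35121299  0.71070079  1.9891944  -0.29000434  0.90254125
  0.35551156]
```

View pics/h3.png

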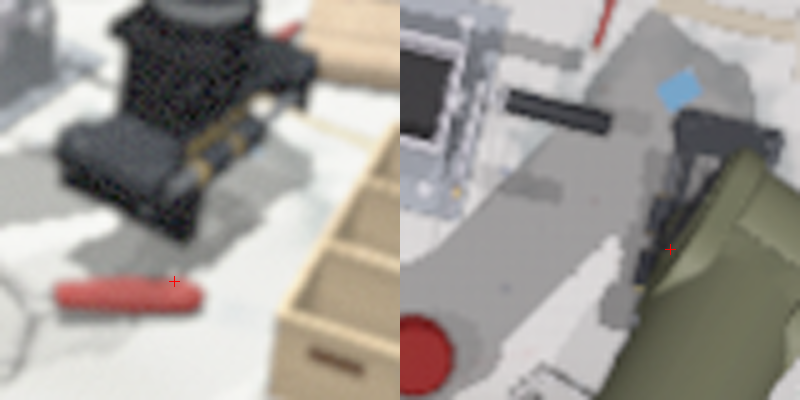

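Call:
apply_moves([
  {"hand": 0.0, "dx": 0, "dy": 0, "dz": 0.002, "twist": 0},
  {"hand": 0.0, "dx": 0, "dy": 0, "dz": 0.003, "twist": 0},
  {"hand": 0.0, "dx": 0, "dy": 0, "dz": 0.003, "twist": 0},
])

```text
time_s: 16.48
ee_pos: [490.7, -202.3, -37.4]
orientation: [-3.141, -0.0, 1.343]
wrist_force: [1.0, -0.1, -0.1]
finger_gap: 0.001
grasp_force: 0.0
```

Call:
apply_moves([
  {"hand": 0.0, "dx": 0, "dy": 0, "dz": 0.002, "twist": 0},
  {"hand": 0.0, "dx": 0, "dy": 0, "dz": 0.003, "twist": 0},
  {"hand": 0.0, "dx": 0, "dy": 0, "dz": 0.003, "twist": 0},
])

```text
time_s: 16.85
ee_pos: [491.1, -202.4, -38.4]
orientation: [-3.141, -0.002, 1.343]
wrist_force: [-5.8, 1.4, 17.7]
finger_gap: 0.004
grasp_force: 8.7
```

Contact at reported z ≈ -38, so true tip z = reported + 38; this explains the first miss. Bottle caps therefore need reported z ≈ 51. I refine the cap centres from the top view with Hough and compute the move.

```bash
python3 - <<'E'
from h import *
b=cap('top'); im=np.mean([cap('top')['image'].astype(float) for _ in range(4)],0).astype(np.uint8)
g=cv2.resize(cv2.cvtColor(im,cv2.COLOR_RGB2GRAY),None,fx=4,fy=4,interpolation=cv2.INTER_CUBIC)
for n,(u,v) in dict(w1=(230,306),w2=(267,349),y1=(274,303)).items():
    x,y=int(u/1.5625*4),int(v/1.5625*4); c=g[y-45:y+45,x-45:x+45]
    r=cv2.HoughCircles(c,cv2.HOUGH_GRADIENT,1,40,param1=60,param2=8,minRadius=24,maxRadius=38)
    for q in (r[0][:2] if r is not None else []): print(n,q,at_z(b,(x-45+q[0]+.5)/4-.5,(y-45+q[1]+.5)/4-.5,110).round(1))
    print(n,K(b)*23/1590*4)
go(490,-202,150,1.343); go(452,282,150,1.343)
E
```

```text
w1 [53.5 48.5 33. ] [543. 361. 110.]
w1 27.175242751523843
w2 [32.5 48.5 30.8] [450.9 294.8 110. ]
w2 27.175242751523843
y1 [44.5 46.5 33. ] [553.2 271.8 110. ]
y1 27.175242751523843
dx 0.0001 dy -0.0011 dz -0.1884 twist -0.000
dx 0.4629 dy -0.1476 dz -0.1884 twist -0.000
```

```bash
python3 - <<'E'
from h import *
b=cap('top'); im=np.mean([cap('top')['image'].astype(float) for _ in range(6)],0)
for n,(u,v) in dict(w1=(147,196),w2=(171,223)).items():
    c=im[v-11:v+12,u-11:u+12]; print(n); d=(c[...,2]-c[...,0]); print(np.round(d[::2,::2]).astype(int)); 
    m=(d>(d.max()+np.median(d))/2).astype(np.uint8)
    k,l,st,ce=cv2.connectedComponentsWithStats(m); i=1+np.argmax(st[1:,4]); print(st[i],ce[i]+[u-11,v-11],at_z(b,*(ce[i]+[u-11,v-11]),110).round(1))
E
```

```text
w1
[[ -3  -3  -5  -8  -9  -8  -5  -3  -2  -2  -4  -3]
 [ -4  -7 -13  -6  -4  -2  -2  -3  -2  -2  -2  -4]
 [ -8 -11  -3   0   2   1   1   0  -1  -2  -2  -4]
 [-19  -4   5   7   8   8   3   0   1  -2  -2  -3]
 [-16   2   8   7   7   7   7   2   1   0  -4  -3]
 [ -9   7   7   7   7   7   7   4   0  -6  -6  -2]
 [-10   6   7   7   7   7   7   0   0  -4  -6  -4]
 [-14  -1   7   8   7   7   6   1   0  -3 -10  -3]
 [-20  -4   0   6   7   5   1   1   0 -13  -4  -3]
 [-10 -16  -5  -2   0   1   1   0  -2  -3  -4  -4]
 [ -4 -10 -18  -9  -6  -4  -4  -2  -3  -4  -4  -4]
 [ -4  -4  -6 -10 -13 -10  -8  -3  -3  -3  -3  -4]]
[  2   5  13  13 131] [143.90839695 195.65648855] [544.7 377.9 110. ]
w2
[[-3 -3 -4 -3 -2 -2 -2 -2 -2 -2 -3 -2]
 [-4 -4 -4 -4 -2  0 -2 -1 -1 -1 -1 -3]
 [-3 -3 -5 -1  1  1  0  0  0 -3 -2 -3]
 [-4 -4  4  7  7  7  4  1  1  0 -4 -3]
 [-4  2  8  8  7  7  7  0  1  1 -4 -2]
 [-4  6  7  7  7  7  7  1  1  0 -2 -4]
 [-3  5  7  7  7  8  8  2  1  1 -2 -4]
 [-4  0  7  7  7  8  7  1  0  0 -4 -4]
 [-3 -4  0  7  7  7  2  1  1 -6 -4 -3]
 [-4 -4 -3 -3  0  0  0  1  2 -3 -4 -4]
 [-4 -4 -4 -3 -3 -2 -4 -3 -3 -4 -4 -4]
 [-4 -4 -3 -3 -3 -2 -4 -4 -4 -3 -4 -4]]
[  2   5  12  12 121] [167.66942149 222.61157025] [454.8 293.5 110. ]
```

Segmentation gives w1 (544.7,377.9) and w2 (454.8,293.5), about 12 mm off my eye estimate. Go over w2.

Call:
apply_moves([
  {"hand": 0.07, "dx": 0, "dy": 0, "dz": -0.06, "twist": 0},
  {"hand": 0.07, "dx": 0, "dy": 0, "dz": -0.12, "twist": 0},
  {"hand": 0.07, "dx": 0, "dy": 0, "dz": -0.18, "twist": 0},
  {"hand": 0.07, "dx": 0.475, "dy": -0.147, "dz": -0.188, "twist": 0},
  {"hand": 0.07, "dx": 0.475, "dy": -0.147, "dz": -0.188, "twist": 0},
  {"hand": 0.07, "dx": 0.475, "dy": -0.147, "dz": -0.188, "twist": 0},
  {"hand": 0.07, "dx": 0.475, "dy": -0.147, "dz": -0.188, "twist": 0},
  {"hand": 0.07, "dx": 0.475, "dy": -0.147, "dz": -0.188, "twist": 0},
  {"hand": 0.07, "dx": 0.475, "dy": -0.147, "dz": -0.188, "twist": 0},
  {"hand": 0.07, "dx": 0.475, "dy": -0.147, "dz": -0.188, "twist": 0},
  {"hand": 0.07, "dx": 0.475, "dy": -0.147, "dz": -0.188, "twist": 0},
  {"hand": 0.07, "dx": 0.475, "dy": -0.147, "dz": -0.188, "twist": 0},
  {"hand": 0.07, "dx": 0.475, "dy": -0.147, "dz": -0.188, "twist": 0},
], newtons=40)

```text
time_s: 19.08
ee_pos: [455.1, 292.7, 147.4]
orientation: [3.142, 0.001, 1.343]
wrist_force: [-0.5, -1.2, -0.7]
finger_gap: 0.799
grasp_force: 0.0
```

```bash
python3 - <<'E'
from h import *
from scipy.optimize import least_squares
go(454.8,293.5,51,1.343)
b=cap('top'); im=np.mean([cap('top')['image'].astype(float) for _ in range(6)],0)
# dark floors near predicted pockets; dark grip
g=im.mean(2); 
S=lambda p:proj(b,p).round(1)
m=(g<70).astype(np.uint8)
k,l,st,ce=cv2.connectedComponentsWithStats(m[150:230,190:310].copy())
for i in range(1,k):
    if st[i,4]>40:
        c=ce[i]+[190,150]; r=cv2.minAreaRect(np.argwhere(l==i)[:,::-1].astype(np.float32))
        print(st[i],c.round(1),'z38',at_z(b,*c,38).round(1),'z182',at_z(b,*c,182).round(1),r[1],r[2])
E
```

```text
dx 0.0007 dy -0.0004 dz 0.0964 twist -0.000
[ 14  14  21  19 281] [214.9 173.1] z38 [632.8 142.7  38. ] z182 [619.2 130.8 182. ] (17.947635650634766, 16.492422103881836) 14.03624439239502
[ 34  18  22  20 288] [234.8 178. ] z38 [616.6  71.6  38. ] z182 [604.5  66.  182. ] (18.16521644592285, 16.748071670532227) 14.931416511535645
[ 54  23  22  20 294] [254.9 182.7] z38 [601.  -0.  38.] z182 [5.902e+02 5.000e-01 1.820e+02] (17.947635650634766, 16.492422103881836) 14.03624439239502
[86 33 21  9 96] [286.1 187. ] z38 [ 587.7 -111.    38. ] z182 [ 578.1 -100.8  182. ] (20.615528106689453, 4.365641117095947) 14.03624439239502
[ 8 67 17 13 76] [208.7 222.4] z38 [457.6 160.6  38. ] z182 [459.3 147.2 182. ] (16.302715301513672, 10.158475875854492) 34.99201965332031
```

Pockets: p0 ≈ (631.8,140.6), p1 ≈ (616,70.3). Lever at (578,-101) level. Grasp w2.

Call:
apply_moves([
  {"hand": 0.07, "dx": 0.001, "dy": 0, "dz": 0.05, "twist": 0},
  {"hand": 0.07, "dx": 0.001, "dy": 0, "dz": 0.08, "twist": 0},
  {"hand": 0.07, "dx": 0.001, "dy": 0, "dz": 0.096, "twist": 0},
  {"hand": 0.07, "dx": 0.001, "dy": 0, "dz": 0.096, "twist": 0},
  {"hand": 0.035, "dx": 0.001, "dy": 0, "dz": 0.096, "twist": 0},
  {"hand": 0.035, "dx": 0.001, "dy": 0, "dz": 0.096, "twist": 0},
  {"hand": 0.035, "dx": 0.001, "dy": 0, "dz": 0.096, "twist": 0},
  {"hand": 0.035, "dx": 0.001, "dy": 0, "dz": 0.096, "twist": 0},
], newtons=40)

```text
time_s: 20.42
ee_pos: [455.8, 295.0, 52.5]
orientation: [3.141, -0.001, 1.343]
wrist_force: [0.2, 0.2, 2.2]
finger_gap: 0.518
grasp_force: 40.0
```

```bash
python3 - <<'E'
from h import *
go(616,70.3,180,1.343);go(616,70.3,94,1.343)
E
```

```text
dx -0.1826 dy 0.2069 dz -0.1275 twist -0.000
dx -0.1826 dy 0.2069 dz -0.0415 twist -0.000
```

Call:
apply_moves([
  {"hand": 0.035, "dx": 0, "dy": 0, "dz": -0.06, "twist": 0},
  {"hand": 0.035, "dx": 0, "dy": 0, "dz": -0.12, "twist": 0},
  {"hand": 0.035, "dx": -0.045, "dy": 0.051, "dz": -0.128, "twist": 0},
  {"hand": 0.035, "dx": -0.09, "dy": 0.102, "dz": -0.128, "twist": 0},
  {"hand": 0.035, "dx": -0.135, "dy": 0.153, "dz": -0.128, "twist": 0},
  {"hand": 0.035, "dx": -0.181, "dy": 0.207, "dz": -0.128, "twist": 0},
  {"hand": 0.035, "dx": -0.181, "dy": 0.207, "dz": -0.128, "twist": 0},
  {"hand": 0.035, "dx": -0.181, "dy": 0.207, "dz": -0.128, "twist": 0},
  {"hand": 0.035, "dx": -0.181, "dy": 0.207, "dz": -0.1, "twist": 0},
])

```text
time_s: 21.55
ee_pos: [617.1, 72.7, 152.9]
orientation: [3.139, -0.003, 1.343]
wrist_force: [0.0, 0.3, -3.3]
finger_gap: 0.516
grasp_force: 40.0
```

```bash
python3 - <<'E'
from h import *
s=sense();print(s['finger_gap']*87,s['grasp_force'],s['wrist_force'])
go(616,71.8,92,1.343)
E
```

```text
44.88219210644152 39.9921852350235 [ 0.0101066   0.31441607 -3.26340146]
dx -0.0012 dy -0.0009 dz 0.0609 twist 0.000
```

Call:
apply_moves([
  {"hand": 0.035, "dx": -0.001, "dy": -0.001, "dz": 0.02, "twist": 0},
  {"hand": 0.035, "dx": -0.001, "dy": -0.001, "dz": 0.04, "twist": 0},
  {"hand": 0.035, "dx": -0.001, "dy": -0.001, "dz": 0.052, "twist": 0},
  {"hand": 0.035, "dx": -0.001, "dy": -0.001, "dz": 0.06, "twist": 0},
  {"hand": 0.035, "dx": -0.001, "dy": -0.001, "dz": 0.06, "twist": 0},
])

```text
time_s: 22.18
ee_pos: [614.9, 70.8, 91.8]
orientation: [3.141, -0.0, 1.343]
wrist_force: [-0.6, -0.3, -2.8]
finger_gap: 0.516
grasp_force: 40.0
```

Call:
apply_moves([
  {"hand": 0.07, "dx": 0, "dy": 0, "dz": 0.001, "twist": 0},
  {"hand": 0.07, "dx": 0, "dy": 0, "dz": 0.001, "twist": 0},
  {"hand": 0.07, "dx": 0, "dy": 0, "dz": 0.001, "twist": 0},
  {"hand": 0.07, "dx": 0, "dy": 0, "dz": -0.03, "twist": 0},
  {"hand": 0.07, "dx": 0, "dy": 0, "dz": -0.075, "twist": 0},
  {"hand": 0.07, "dx": 0.283, "dy": -0.138, "dz": -0.075, "twist": 0},
  {"hand": 0.07, "dx": 0.283, "dy": -0.138, "dz": -0.075, "twist": 0},
  {"hand": 0.07, "dx": 0.283, "dy": -0.138, "dz": -0.075, "twist": 0},
  {"hand": 0.07, "dx": 0.283, "dy": -0.138, "dz": -0.075, "twist": 0},
  {"hand": 0.07, "dx": 0.283, "dy": -0.138, "dz": -0.075, "twist": 0},
  {"hand": 0.07, "dx": 0.283, "dy": -0.138, "dz": -0.075, "twist": 0},
  {"hand": 0.07, "dx": 0.283, "dy": -0.138, "dz": -0.075, "twist": 0},
])

```text
time_s: 23.68
ee_pos: [544.5, 377.3, 166.8]
orientation: [3.141, 0.001, 1.343]
wrist_force: [0.0, -0.8, 0.5]
finger_gap: 0.804
grasp_force: 0.0
```

```bash
python3 - <<'E'
from h import *
go(544.7,377.9,51,1.343)
E
```

```text
dx 0.0006 dy 0.0001 dz 0.1158 twist 0.000
```

Call:
apply_moves([
  {"hand": 0.07, "dx": 0, "dy": 0, "dz": 0.05, "twist": 0},
  {"hand": 0.07, "dx": 0, "dy": 0, "dz": 0.095, "twist": 0},
  {"hand": 0.07, "dx": 0, "dy": 0, "dz": 0.1155, "twist": 0},
  {"hand": 0.07, "dx": 0, "dy": 0, "dz": 0.1155, "twist": 0},
  {"hand": 0.035, "dx": 0, "dy": 0, "dz": 0.1155, "twist": 0},
  {"hand": 0.035, "dx": 0, "dy": 0, "dz": 0.1155, "twist": 0},
  {"hand": 0.035, "dx": 0, "dy": 0, "dz": 0.1155, "twist": 0},
  {"hand": 0.035, "dx": 0, "dy": 0, "dz": 0.1155, "twist": 0},
  {"hand": 0.035, "dx": 0, "dy": 0, "dz": 0.1, "twist": 0},
  {"hand": 0.035, "dx": 0, "dy": 0, "dz": 0.06, "twist": 0},
  {"hand": 0.035, "dx": 0, "dy": 0, "dz": -0.01, "twist": 0},
], newtons=40)

```text
time_s: 25.05
ee_pos: [542.1, 376.4, 168.0]
orientation: [-3.138, 0.005, 1.343]
wrist_force: [0.9, 1.5, -4.1]
finger_gap: 0.519
grasp_force: 40.0
```

```bash
python3 - <<'E'
from h import *
s=sense();print(s['finger_gap']*87,s['grasp_force'],s['wrist_force'],s['ee_pos'])
go(631.8,141,178,1.343)
E
```

```text
45.16233791329501 39.961116313934326 [ 0.86751817  1.53659258 -4.07382362] [542.08020134 376.42697371 167.95434623]
dx -0.2091 dy 0.1406 dz -0.0100 twist -0.000
```

Call:
apply_moves([
  {"hand": 0.035, "dx": 0, "dy": 0, "dz": -0.01, "twist": 0},
  {"hand": 0.035, "dx": -0.05, "dy": 0.035, "dz": -0.012, "twist": 0},
  {"hand": 0.035, "dx": -0.1, "dy": 0.07, "dz": -0.012, "twist": 0},
  {"hand": 0.035, "dx": -0.15, "dy": 0.105, "dz": -0.012, "twist": 0},
  {"hand": 0.035, "dx": -0.209, "dy": 0.139, "dz": -0.012, "twist": 0},
  {"hand": 0.035, "dx": -0.209, "dy": 0.139, "dz": -0.012, "twist": 0},
  {"hand": 0.035, "dx": -0.209, "dy": 0.139, "dz": -0.012, "twist": 0},
  {"hand": 0.035, "dx": -0.209, "dy": 0.139, "dz": 0.01, "twist": 0},
  {"hand": 0.035, "dx": -0.209, "dy": 0.139, "dz": 0.015, "twist": 0},
])

```text
time_s: 26.18
ee_pos: [630.1, 145.2, 152.0]
orientation: [-3.137, 0.001, 1.347]
wrist_force: [-0.7, -0.2, -3.3]
finger_gap: 0.52
grasp_force: 40.0
```

```bash
python3 - <<'E'
from h import *
s=sense();print(s['finger_gap']*87,s['grasp_force'],s['wrist_force'])
go(631.8,141,91.5,1.343)
E
```

```text
45.24906373808617 39.96156334877014 [-0.69001656 -0.17405302 -3.28422503]
dx -0.0038 dy 0.0026 dz 0.0605 twist 0.004
```

Call:
apply_moves([
  {"hand": 0.035, "dx": -0.003, "dy": 0.002, "dz": 0.0, "twist": 0},
  {"hand": 0.035, "dx": -0.003, "dy": 0.002, "dz": 0.02, "twist": 0},
  {"hand": 0.035, "dx": -0.003, "dy": 0.002, "dz": 0.04, "twist": 0},
  {"hand": 0.035, "dx": -0.003, "dy": 0.002, "dz": 0.052, "twist": 0},
  {"hand": 0.035, "dx": -0.003, "dy": 0.002, "dz": 0.06, "twist": 0},
  {"hand": 0.035, "dx": -0.003, "dy": 0.002, "dz": 0.06, "twist": 0},
])

```text
time_s: 26.92
ee_pos: [633.3, 139.2, 93.5]
orientation: [-3.141, 0.001, 1.343]
wrist_force: [1.2, -0.2, -3.1]
finger_gap: 0.518
grasp_force: 40.0
```

Call:
apply_moves([
  {"hand": 0.035, "dx": 0, "dy": 0, "dz": 0.002, "twist": 0},
  {"hand": 0.07, "dx": 0, "dy": 0, "dz": 0.002, "twist": 0},
  {"hand": 0.07, "dx": 0, "dy": 0, "dz": 0.002, "twist": 0},
  {"hand": 0.07, "dx": 0, "dy": 0, "dz": 0.002, "twist": 0},
  {"hand": 0.07, "dx": 0, "dy": 0, "dz": -0.04, "twist": 0},
  {"hand": 0.07, "dx": 0, "dy": 0, "dz": -0.09, "twist": 0},
  {"hand": 0.05, "dx": -0.246, "dy": 0.001, "dz": -0.09, "twist": 0},
  {"hand": 0.05, "dx": -0.246, "dy": 0.001, "dz": -0.09, "twist": 0},
  {"hand": 0.05, "dx": -0.246, "dy": 0.001, "dz": -0.09, "twist": 0},
  {"hand": 0.05, "dx": -0.246, "dy": 0.001, "dz": -0.09, "twist": 0},
  {"hand": 0.05, "dx": -0.246, "dy": 0.001, "dz": -0.09, "twist": 0},
  {"hand": 0.05, "dx": -0.246, "dy": 0.001, "dz": -0.09, "twist": 0},
  {"hand": 0.05, "dx": -0.246, "dy": 0.001, "dz": -0.09, "twist": 0},
])

```text
time_s: 28.55
ee_pos: [579.6, -98.6, 184.2]
orientation: [-3.142, -0.001, 1.346]
wrist_force: [-0.3, -0.4, -0.1]
finger_gap: 0.572
grasp_force: 0.0
```

```bash
python3 - <<'E'
from h import *
go(578.3,-101,125,1.343)
look((160,110,160,120),(150,130,150,112),'i1.png')
E
```

```text
dx -0.0027 dy -0.0008 dz 0.0592 twist 0.003
```

View pics/i1.png

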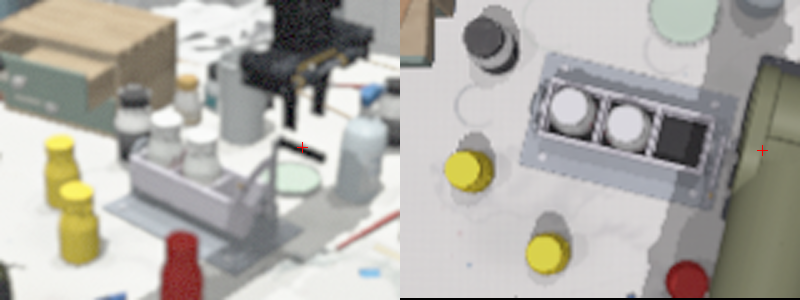

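Both bottles stand in p0 and p1, and the lever is level. Grip the lever.

Call:
apply_moves([
  {"hand": 0.05, "dx": -0.002, "dy": -0.001, "dz": 0.03, "twist": 0},
  {"hand": 0.05, "dx": -0.002, "dy": -0.001, "dz": 0.059, "twist": 0},
  {"hand": 0.05, "dx": -0.002, "dy": -0.001, "dz": 0.059, "twist": 0},
  {"hand": 0.01, "dx": -0.002, "dy": -0.001, "dz": 0.059, "twist": 0},
  {"hand": 0.01, "dx": -0.002, "dy": -0.001, "dz": 0.059, "twist": 0},
  {"hand": 0.01, "dx": -0.002, "dy": -0.001, "dz": 0.059, "twist": 0},
  {"hand": 0.01, "dx": -0.002, "dy": -0.001, "dz": 0.059, "twist": 0},
  {"hand": 0.01, "dx": -0.002, "dy": -0.001, "dz": 0.059, "twist": 0},
], newtons=40)

```text
time_s: 29.85
ee_pos: [578.7, -102.6, 125.9]
orientation: [3.139, -0.0, 1.343]
wrist_force: [2.7, -1.1, 1.3]
finger_gap: 0.197
grasp_force: 40.0
```

```bash
python3 - <<'E'
from h import *
s=sense();print(s['finger_gap']*87,s['wrist_force'],s['ee_pos'])
E
```

```text
17.152018256051146 [ 2.73991873 -1.14564991  1.28850329] [ 578.71776042 -102.5600382   125.92384906]
```

Call:
apply_moves([
  {"hand": 0.01, "dx": 0, "dy": -0.0088, "dz": 0.0004, "twist": 0},
  {"hand": 0.01, "dx": 0, "dy": -0.0175, "dz": 0.0014, "twist": 0},
  {"hand": 0.01, "dx": 0, "dy": -0.0261, "dz": 0.0032, "twist": 0},
  {"hand": 0.01, "dx": 0, "dy": -0.0346, "dz": 0.0056, "twist": 0},
  {"hand": 0.01, "dx": 0, "dy": -0.0428, "dz": 0.0087, "twist": 0},
  {"hand": 0.01, "dx": 0, "dy": -0.0508, "dz": 0.0124, "twist": 0},
  {"hand": 0.01, "dx": 0, "dy": -0.0584, "dz": 0.0168, "twist": 0},
  {"hand": 0.01, "dx": 0, "dy": -0.0657, "dz": 0.0218, "twist": 0},
  {"hand": 0.01, "dx": 0, "dy": -0.0725, "dz": 0.0273, "twist": 0},
  {"hand": 0.01, "dx": 0, "dy": -0.0785, "dz": 0.0325, "twist": 0},
  {"hand": 0.01, "dx": 0, "dy": -0.0785, "dz": 0.0325, "twist": 0},
])

```text
time_s: 31.22
ee_pos: [505.4, -85.2, 94.8]
orientation: [3.132, -0.001, 1.343]
wrist_force: [5.6, -1.1, 1.8]
finger_gap: 0.193
grasp_force: 40.0
```

```bash
cat >> h.py <<'E'
def th(x0=578.7,y0=-102.6):
    s=sense();p=s['ee_pos'];d=(p[0]-x0)*.974-(p[1]-y0)*.226
    print('s',d,'theta',np.arcsin(-d/110),'gap',s['finger_gap']*87,s['wrist_force'],p,s['time_s'])
E
python3 - <<'E'
from h import *
th()
E
```

```text
s -75.32536861339561 theta 0.7542963877719033 gap 16.79178403965283 [ 5.60551808 -1.08825282  1.847708  ] [505.39293481 -85.23589772  94.84458298] 31.225
```

Call:
apply_moves([
  {"hand": 0.01, "dx": 0, "dy": -0.0015, "dz": 0.0015, "twist": 0},
  {"hand": 0.01, "dx": 0, "dy": -0.003, "dz": 0.003, "twist": 0},
  {"hand": 0.01, "dx": 0, "dy": -0.003, "dz": 0.003, "twist": 0},
])

```text
time_s: 31.6
ee_pos: [503.4, -84.7, 92.6]
orientation: [3.131, -0.001, 1.343]
wrist_force: [5.8, -1.7, 4.4]
finger_gap: 0.194
grasp_force: 40.0
```

```bash
python3 - <<'E'
from h import *
th()
look((160,100,160,120),(150,130,150,112),'i2.png')
E
```

```text
s -77.35880155470504 theta 0.7799752618725392 gap 16.85785132471033 [ 5.79911499 -1.65414695  4.36071582] [503.42227344 -84.73143413  92.554643  ] 31.6
```

View pics/i2.png

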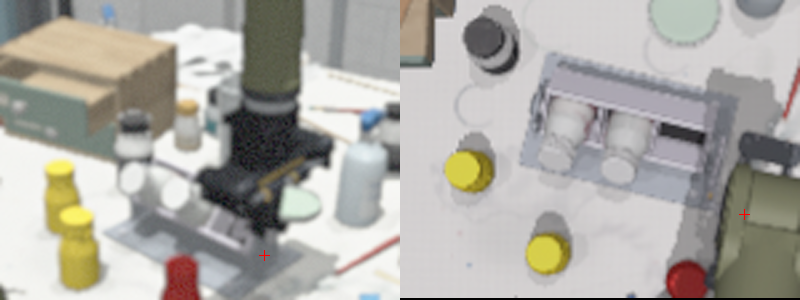

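The rack is at about 45° (θ ≈ 0.785) with both bottles leaning inside. Hold for about 4 s.

Call:
apply_moves([
  {"hand": 0.01, "dx": 0, "dy": -0.0008, "dz": 0.0005, "twist": 0},
  {"hand": 0.01, "dx": 0, "dy": -0.0008, "dz": 0.0005, "twist": 0},
  {"hand": 0.01, "dx": 0, "dy": -0.0008, "dz": 0.0005, "twist": 0},
  {"hand": 0.01, "dx": 0, "dy": -0.0008, "dz": 0.0005, "twist": 0},
  {"hand": 0.01, "dx": 0, "dy": -0.0008, "dz": 0.0005, "twist": 0},
  {"hand": 0.01, "dx": 0, "dy": -0.0008, "dz": 0.0005, "twist": 0},
  {"hand": 0.01, "dx": 0, "dy": -0.0008, "dz": 0.0005, "twist": 0},
  {"hand": 0.01, "dx": 0, "dy": -0.0008, "dz": 0.0005, "twist": 0},
  {"hand": 0.01, "dx": 0, "dy": -0.0008, "dz": 0.0005, "twist": 0},
  {"hand": 0.01, "dx": 0, "dy": -0.0008, "dz": 0.0005, "twist": 0},
  {"hand": 0.01, "dx": 0, "dy": -0.0008, "dz": 0.0005, "twist": 0},
  {"hand": 0.01, "dx": 0, "dy": -0.0008, "dz": 0.0005, "twist": 0},
  {"hand": 0.01, "dx": 0, "dy": -0.0008, "dz": 0.0005, "twist": 0},
  {"hand": 0.01, "dx": 0, "dy": -0.0008, "dz": 0.0005, "twist": 0},
  {"hand": 0.01, "dx": 0, "dy": -0.0008, "dz": 0.0005, "twist": 0},
  {"hand": 0.01, "dx": 0, "dy": -0.0008, "dz": 0.0005, "twist": 0},
  {"hand": 0.01, "dx": 0, "dy": -0.0008, "dz": 0.0005, "twist": 0},
  {"hand": 0.01, "dx": 0, "dy": -0.0008, "dz": 0.0005, "twist": 0},
  {"hand": 0.01, "dx": 0, "dy": -0.0008, "dz": 0.0005, "twist": 0},
  {"hand": 0.01, "dx": 0, "dy": -0.0008, "dz": 0.0005, "twist": 0},
])

```text
time_s: 34.4
ee_pos: [503.3, -84.7, 92.4]
orientation: [3.129, -0.001, 1.343]
wrist_force: [6.2, -0.8, 4.9]
finger_gap: 0.196
grasp_force: 40.0
```

Call:
apply_moves([
  {"hand": 0.01, "dx": 0, "dy": 0, "dz": 0, "twist": 0},
  {"hand": 0.01, "dx": 0, "dy": 0, "dz": 0, "twist": 0},
  {"hand": 0.01, "dx": 0, "dy": 0, "dz": 0, "twist": 0},
  {"hand": 0.01, "dx": 0, "dy": 0, "dz": 0, "twist": 0},
  {"hand": 0.01, "dx": 0, "dy": 0, "dz": 0, "twist": 0},
  {"hand": 0.01, "dx": 0, "dy": 0, "dz": 0, "twist": 0},
  {"hand": 0.01, "dx": 0, "dy": 0, "dz": 0, "twist": 0},
  {"hand": 0.01, "dx": 0, "dy": 0, "dz": 0, "twist": 0},
  {"hand": 0.01, "dx": 0, "dy": 0, "dz": 0, "twist": 0},
  {"hand": 0.01, "dx": 0, "dy": 0, "dz": 0, "twist": 0},
  {"hand": 0.01, "dx": 0, "dy": 0, "dz": 0, "twist": 0},
  {"hand": 0.01, "dx": 0, "dy": 0, "dz": 0, "twist": 0},
  {"hand": 0.01, "dx": 0, "dy": 0, "dz": 0, "twist": 0},
  {"hand": 0.01, "dx": 0, "dy": 0, "dz": 0, "twist": 0},
])

```text
time_s: 36.15
ee_pos: [503.3, -84.7, 92.4]
orientation: [3.129, -0.001, 1.343]
wrist_force: [6.4, -1.9, 5.1]
finger_gap: 0.196
grasp_force: 40.0
```

```bash
python3 - <<'E'
from h import *
th()
E
```

```text
s -77.471443501794 theta 0.781416679853898 gap 17.052182619974356 [ 6.37214255 -1.89126024  5.12461753] [503.30953194 -84.71890438  92.38232631] 36.15
```

Call:
apply_moves([
  {"hand": 0.01, "dx": 0, "dy": 0.0098, "dz": -0.0087, "twist": 0},
  {"hand": 0.01, "dx": 0, "dy": 0.0166, "dz": -0.0142, "twist": 0},
  {"hand": 0.01, "dx": 0, "dy": 0.0239, "dz": -0.0192, "twist": 0},
  {"hand": 0.01, "dx": 0, "dy": 0.0315, "dz": -0.0236, "twist": 0},
  {"hand": 0.01, "dx": 0, "dy": 0.0395, "dz": -0.0273, "twist": 0},
  {"hand": 0.01, "dx": 0, "dy": 0.0477, "dz": -0.0304, "twist": 0},
  {"hand": 0.01, "dx": 0, "dy": 0.0562, "dz": -0.0328, "twist": 0},
  {"hand": 0.01, "dx": 0, "dy": 0.0648, "dz": -0.0346, "twist": 0},
  {"hand": 0.01, "dx": 0, "dy": 0.0735, "dz": -0.0356, "twist": 0},
  {"hand": 0.01, "dx": 0, "dy": 0.0823, "dz": -0.036, "twist": 0},
  {"hand": 0.01, "dx": 0, "dy": 0.0865, "dz": -0.036, "twist": 0},
  {"hand": 0.01, "dx": 0, "dy": 0.0865, "dz": -0.036, "twist": 0},
  {"hand": 0.01, "dx": 0, "dy": 0.0865, "dz": -0.036, "twist": 0},
])

```text
time_s: 37.78
ee_pos: [579.0, -102.8, 127.7]
orientation: [-3.135, -0.001, 1.343]
wrist_force: [-12.2, 3.4, 11.1]
finger_gap: 0.193
grasp_force: 40.0
```

```bash
python3 - <<'E'
from h import *
th()
E
```

```text
s 0.37626425137400127 theta -0.0034205907737996696 gap 16.830839546598913 [-12.20368241   3.41591113  11.10556837] [ 579.04388625 -102.78282763  127.65696459] 37.775
```

Level at the stop. Second stroke.

Call:
apply_moves([
  {"hand": 0.01, "dx": 0, "dy": 0, "dz": 0, "twist": 0},
  {"hand": 0.01, "dx": 0, "dy": 0, "dz": 0, "twist": 0},
  {"hand": 0.01, "dx": 0, "dy": -0.0045, "dz": 0.0, "twist": 0},
  {"hand": 0.01, "dx": 0, "dy": -0.0133, "dz": 0.0004, "twist": 0},
  {"hand": 0.01, "dx": 0, "dy": -0.022, "dz": 0.0014, "twist": 0},
  {"hand": 0.01, "dx": 0, "dy": -0.0306, "dz": 0.0032, "twist": 0},
  {"hand": 0.01, "dx": 0, "dy": -0.0391, "dz": 0.0056, "twist": 0},
  {"hand": 0.01, "dx": 0, "dy": -0.0473, "dz": 0.0087, "twist": 0},
  {"hand": 0.01, "dx": 0, "dy": -0.0553, "dz": 0.0124, "twist": 0},
  {"hand": 0.01, "dx": 0, "dy": -0.0629, "dz": 0.0168, "twist": 0},
  {"hand": 0.01, "dx": 0, "dy": -0.0702, "dz": 0.0218, "twist": 0},
  {"hand": 0.01, "dx": 0, "dy": -0.077, "dz": 0.0273, "twist": 0},
  {"hand": 0.01, "dx": 0, "dy": -0.0825, "dz": 0.0325, "twist": 0},
  {"hand": 0.01, "dx": 0, "dy": -0.0872, "dz": 0.036, "twist": 0},
  {"hand": 0.01, "dx": 0, "dy": -0.0872, "dz": 0.036, "twist": 0},
  {"hand": 0.01, "dx": 0, "dy": -0.0872, "dz": 0.036, "twist": 0},
])

```text
time_s: 39.78
ee_pos: [502.9, -85.0, 92.2]
orientation: [3.128, -0.001, 1.342]
wrist_force: [7.6, -1.4, -0.3]
finger_gap: 0.198
grasp_force: 40.0
```

```bash
python3 - <<'E'
from h import *
th()
E
```

```text
s -77.81050846232925 theta 0.7857680169159879 gap 17.194096208219225 [ 7.58287091 -1.37526479 -0.25157762] [502.90671324 -84.95465859  92.15667535] 39.775
```

Hold for 4 s.

Call:
apply_moves([
  {"hand": 0.01, "dx": 0, "dy": 0, "dz": 0, "twist": 0},
  {"hand": 0.01, "dx": 0, "dy": 0, "dz": 0, "twist": 0},
  {"hand": 0.01, "dx": 0, "dy": 0, "dz": 0, "twist": 0},
  {"hand": 0.01, "dx": 0, "dy": 0, "dz": 0, "twist": 0},
  {"hand": 0.01, "dx": 0, "dy": 0, "dz": 0, "twist": 0},
  {"hand": 0.01, "dx": 0, "dy": 0, "dz": 0, "twist": 0},
  {"hand": 0.01, "dx": 0, "dy": 0, "dz": 0, "twist": 0},
  {"hand": 0.01, "dx": 0, "dy": 0, "dz": 0, "twist": 0},
  {"hand": 0.01, "dx": 0, "dy": 0, "dz": 0, "twist": 0},
  {"hand": 0.01, "dx": 0, "dy": 0, "dz": 0, "twist": 0},
  {"hand": 0.01, "dx": 0, "dy": 0, "dz": 0, "twist": 0},
  {"hand": 0.01, "dx": 0, "dy": 0, "dz": 0, "twist": 0},
  {"hand": 0.01, "dx": 0, "dy": 0, "dz": 0, "twist": 0},
  {"hand": 0.01, "dx": 0, "dy": 0, "dz": 0, "twist": 0},
  {"hand": 0.01, "dx": 0, "dy": 0, "dz": 0, "twist": 0},
  {"hand": 0.01, "dx": 0, "dy": 0, "dz": 0, "twist": 0},
  {"hand": 0.01, "dx": 0, "dy": 0, "dz": 0, "twist": 0},
  {"hand": 0.01, "dx": 0, "dy": 0, "dz": 0, "twist": 0},
])

```text
time_s: 42.02
ee_pos: [502.9, -84.9, 92.2]
orientation: [3.128, -0.001, 1.342]
wrist_force: [7.6, -0.5, 1.0]
finger_gap: 0.19
grasp_force: 40.0
```

Call:
apply_moves([
  {"hand": 0.01, "dx": 0, "dy": 0, "dz": 0, "twist": 0},
  {"hand": 0.01, "dx": 0, "dy": 0, "dz": 0, "twist": 0},
  {"hand": 0.01, "dx": 0, "dy": 0, "dz": 0, "twist": 0},
  {"hand": 0.01, "dx": 0, "dy": 0, "dz": 0, "twist": 0},
  {"hand": 0.01, "dx": 0, "dy": 0, "dz": 0, "twist": 0},
  {"hand": 0.01, "dx": 0, "dy": 0, "dz": 0, "twist": 0},
  {"hand": 0.01, "dx": 0, "dy": 0, "dz": 0, "twist": 0},
  {"hand": 0.01, "dx": 0, "dy": 0, "dz": 0, "twist": 0},
  {"hand": 0.01, "dx": 0, "dy": 0, "dz": 0, "twist": 0},
  {"hand": 0.01, "dx": 0, "dy": 0, "dz": 0, "twist": 0},
  {"hand": 0.01, "dx": 0, "dy": 0, "dz": 0, "twist": 0},
  {"hand": 0.01, "dx": 0, "dy": 0, "dz": 0, "twist": 0},
  {"hand": 0.01, "dx": 0, "dy": 0, "dz": 0, "twist": 0},
  {"hand": 0.01, "dx": 0, "dy": 0, "dz": 0, "twist": 0},
  {"hand": 0.01, "dx": 0, "dy": 0, "dz": 0, "twist": 0},
])

```text
time_s: 43.9
ee_pos: [502.9, -84.9, 92.1]
orientation: [3.128, -0.001, 1.342]
wrist_force: [8.1, -2.1, 0.8]
finger_gap: 0.196
grasp_force: 40.0
```

Call:
apply_moves([
  {"hand": 0.01, "dx": 0, "dy": 0.0098, "dz": -0.0087, "twist": 0},
  {"hand": 0.01, "dx": 0, "dy": 0.0166, "dz": -0.0142, "twist": 0},
  {"hand": 0.01, "dx": 0, "dy": 0.0239, "dz": -0.0192, "twist": 0},
  {"hand": 0.01, "dx": 0, "dy": 0.0315, "dz": -0.0236, "twist": 0},
  {"hand": 0.01, "dx": 0, "dy": 0.0395, "dz": -0.0273, "twist": 0},
  {"hand": 0.01, "dx": 0, "dy": 0.0477, "dz": -0.0304, "twist": 0},
  {"hand": 0.01, "dx": 0, "dy": 0.0562, "dz": -0.0328, "twist": 0},
  {"hand": 0.01, "dx": 0, "dy": 0.0648, "dz": -0.0346, "twist": 0},
  {"hand": 0.01, "dx": 0, "dy": 0.0735, "dz": -0.0356, "twist": 0},
  {"hand": 0.01, "dx": 0, "dy": 0.0823, "dz": -0.036, "twist": 0},
  {"hand": 0.01, "dx": 0, "dy": 0.0872, "dz": -0.036, "twist": 0},
  {"hand": 0.01, "dx": 0, "dy": 0.0872, "dz": -0.036, "twist": 0},
  {"hand": 0.01, "dx": 0, "dy": 0.0872, "dz": -0.036, "twist": 0},
  {"hand": 0.01, "dx": 0, "dy": 0.0872, "dz": -0.036, "twist": 0},
])

```text
time_s: 45.65
ee_pos: [579.1, -102.8, 128.4]
orientation: [-3.136, -0.002, 1.343]
wrist_force: [-13.0, 4.4, 12.3]
finger_gap: 0.194
grasp_force: 40.0
```

```bash
python3 - <<'E'
from h import *
th()
E
```

```text
s 0.41177479566986414 theta -0.0037434159762060907 gap 16.86376103666124 [-13.01191451   4.43125273  12.33159234] [ 579.06794575 -102.83626385  128.35761297] 45.65
```

Level again. Time allows a third, slightly deeper stroke for margin.

Call:
apply_moves([
  {"hand": 0.01, "dx": 0, "dy": 0, "dz": 0, "twist": 0},
  {"hand": 0.01, "dx": 0, "dy": -0.005, "dz": 0.0, "twist": 0},
  {"hand": 0.01, "dx": 0, "dy": -0.0133, "dz": 0.0004, "twist": 0},
  {"hand": 0.01, "dx": 0, "dy": -0.022, "dz": 0.0014, "twist": 0},
  {"hand": 0.01, "dx": 0, "dy": -0.0306, "dz": 0.0032, "twist": 0},
  {"hand": 0.01, "dx": 0, "dy": -0.0391, "dz": 0.0056, "twist": 0},
  {"hand": 0.01, "dx": 0, "dy": -0.0473, "dz": 0.0087, "twist": 0},
  {"hand": 0.01, "dx": 0, "dy": -0.0553, "dz": 0.0124, "twist": 0},
  {"hand": 0.01, "dx": 0, "dy": -0.0629, "dz": 0.0168, "twist": 0},
  {"hand": 0.01, "dx": 0, "dy": -0.0702, "dz": 0.0218, "twist": 0},
  {"hand": 0.01, "dx": 0, "dy": -0.077, "dz": 0.0273, "twist": 0},
  {"hand": 0.01, "dx": 0, "dy": -0.083, "dz": 0.0325, "twist": 0},
  {"hand": 0.01, "dx": 0, "dy": -0.0887, "dz": 0.0375, "twist": 0},
  {"hand": 0.01, "dx": 0, "dy": -0.0887, "dz": 0.0375, "twist": 0},
  {"hand": 0.01, "dx": 0, "dy": -0.0887, "dz": 0.0375, "twist": 0},
  {"hand": 0.01, "dx": 0, "dy": -0.0887, "dz": 0.0375, "twist": 0},
  {"hand": 0.01, "dx": 0, "dy": -0.0887, "dz": 0.0375, "twist": 0},
  {"hand": 0.01, "dx": 0, "dy": -0.0887, "dz": 0.0375, "twist": 0},
  {"hand": 0.01, "dx": 0, "dy": -0.0887, "dz": 0.0375, "twist": 0},
  {"hand": 0.01, "dx": 0, "dy": -0.0887, "dz": 0.0375, "twist": 0},
])

```text
time_s: 48.15
ee_pos: [500.8, -84.6, 90.7]
orientation: [3.129, -0.001, 1.342]
wrist_force: [5.5, -1.2, 1.9]
finger_gap: 0.193
grasp_force: 40.0
```

Call:
apply_moves([
  {"hand": 0.01, "dx": 0, "dy": 0, "dz": 0, "twist": 0},
  {"hand": 0.01, "dx": 0, "dy": 0, "dz": 0, "twist": 0},
  {"hand": 0.01, "dx": 0, "dy": 0, "dz": 0, "twist": 0},
  {"hand": 0.01, "dx": 0, "dy": 0, "dz": 0, "twist": 0},
  {"hand": 0.01, "dx": 0, "dy": 0, "dz": 0, "twist": 0},
  {"hand": 0.01, "dx": 0, "dy": 0, "dz": 0, "twist": 0},
  {"hand": 0.01, "dx": 0, "dy": 0, "dz": 0, "twist": 0},
  {"hand": 0.01, "dx": 0, "dy": 0, "dz": 0, "twist": 0},
  {"hand": 0.01, "dx": 0, "dy": 0, "dz": 0, "twist": 0},
  {"hand": 0.01, "dx": 0, "dy": 0, "dz": 0, "twist": 0},
  {"hand": 0.01, "dx": 0, "dy": 0, "dz": 0, "twist": 0},
  {"hand": 0.01, "dx": 0, "dy": 0, "dz": 0, "twist": 0},
  {"hand": 0.01, "dx": 0, "dy": 0, "dz": 0, "twist": 0},
  {"hand": 0.01, "dx": 0, "dy": 0, "dz": 0, "twist": 0},
  {"hand": 0.01, "dx": 0, "dy": 0, "dz": 0, "twist": 0},
  {"hand": 0.01, "dx": 0, "dy": 0, "dz": 0, "twist": 0},
  {"hand": 0.01, "dx": 0, "dy": 0, "dz": 0, "twist": 0},
  {"hand": 0.01, "dx": 0, "dy": 0, "dz": 0, "twist": 0},
  {"hand": 0.01, "dx": 0, "dy": 0, "dz": 0, "twist": 0},
  {"hand": 0.01, "dx": 0, "dy": 0, "dz": 0, "twist": 0},
])

```text
time_s: 50.65
ee_pos: [500.8, -84.6, 90.6]
orientation: [3.13, -0.001, 1.342]
wrist_force: [6.0, -1.4, 1.9]
finger_gap: 0.197
grasp_force: 40.0
```

```bash
python3 - <<'E'
from h import *
th()
E
```

```text
s -79.96161575714214 theta 0.813831667261615 gap 17.0970116264744 [ 5.97927606 -1.36901809  1.90280737] [500.78561409 -84.57785892  90.62207492] 50.65
```

Call:
apply_moves([
  {"hand": 0.01, "dx": 0, "dy": 0, "dz": 0, "twist": 0},
  {"hand": 0.01, "dx": 0, "dy": 0, "dz": 0, "twist": 0},
  {"hand": 0.01, "dx": 0, "dy": 0.0098, "dz": -0.0087, "twist": 0},
  {"hand": 0.01, "dx": 0, "dy": 0.0176, "dz": -0.0152, "twist": 0},
  {"hand": 0.01, "dx": 0, "dy": 0.0249, "dz": -0.0202, "twist": 0},
  {"hand": 0.01, "dx": 0, "dy": 0.0325, "dz": -0.0246, "twist": 0},
  {"hand": 0.01, "dx": 0, "dy": 0.0405, "dz": -0.0283, "twist": 0},
  {"hand": 0.01, "dx": 0, "dy": 0.0487, "dz": -0.0314, "twist": 0},
  {"hand": 0.01, "dx": 0, "dy": 0.0572, "dz": -0.0338, "twist": 0},
  {"hand": 0.01, "dx": 0, "dy": 0.0658, "dz": -0.0356, "twist": 0},
  {"hand": 0.01, "dx": 0, "dy": 0.0745, "dz": -0.0366, "twist": 0},
  {"hand": 0.01, "dx": 0, "dy": 0.0833, "dz": -0.037, "twist": 0},
  {"hand": 0.01, "dx": 0, "dy": 0.0887, "dz": -0.037, "twist": 0},
  {"hand": 0.01, "dx": 0, "dy": 0.0887, "dz": -0.037, "twist": 0},
  {"hand": 0.01, "dx": 0, "dy": 0.0887, "dz": -0.037, "twist": 0},
  {"hand": 0.01, "dx": 0, "dy": 0.0887, "dz": -0.037, "twist": 0},
])

```text
time_s: 52.65
ee_pos: [579.0, -102.7, 127.0]
orientation: [-3.135, -0.001, 1.343]
wrist_force: [-11.9, 3.4, 11.6]
finger_gap: 0.196
grasp_force: 40.0
```

```bash
python3 - <<'E'
from h import *
th()
E
```

```text
s 0.32021932779547285 theta -0.002911088909779644 gap 17.068854212949883 [-11.9074453    3.40962808  11.57512071] [ 579.00283542 -102.71175941  126.95838124] 52.65
```

Call:
apply_moves([
  {"hand": 0.01, "dx": 0, "dy": -0.004, "dz": 0.001, "twist": 0},
  {"hand": 0.05, "dx": 0, "dy": -0.004, "dz": 0.001, "twist": 0},
  {"hand": 0.05, "dx": 0, "dy": -0.004, "dz": 0.001, "twist": 0},
  {"hand": 0.05, "dx": 0, "dy": -0.004, "dz": 0.001, "twist": 0},
  {"hand": 0.05, "dx": 0, "dy": -0.004, "dz": -0.06, "twist": 0},
  {"hand": 0.07, "dx": 0, "dy": -0.004, "dz": -0.08, "twist": 0},
  {"hand": 0.07, "dx": 0, "dy": -0.004, "dz": -0.08, "twist": 0},
])

```text
time_s: 53.52
ee_pos: [579.2, -102.8, 206.5]
orientation: [3.138, -0.001, 1.343]
wrist_force: [0.5, -0.2, 0.0]
finger_gap: 0.72
grasp_force: 0.0
```

```bash
cat >> h.py <<'E'
def seg(b,im,p,R=11,thr=None):
    u,v=np.round(proj(b,p)).astype(int); c=im[v-R:v+R+1,u-R:u+R+1]; d=c[...,2]-c[...,0]
    m=((d>4)&(c.mean(2)>120)).astype(np.uint8)
    k,l,st,ce=cv2.connectedComponentsWithStats(m)
    if k<2: return print('none',d.max())
    i=1+np.argmax(st[1:,4]); print(st[i],ce[i]+[u-R,v-R],at_z(b,*(ce[i]+[u-R,v-R]),p[2]).round(1))
def crate(b,im):
    hsv=cv2.cvtColor(im.astype(np.uint8),cv2.COLOR_RGB2HSV)
    m=np.zeros(im.shape[:2],np.uint8); r=im[...,0]-im[...,2]
    m[170:265,320:390]=((r>30)[170:265,320:390])
    k,l,st,ce=cv2.connectedComponentsWithStats(m); i=1+np.argmax(st[1:,4])
    q=cv2.minAreaRect(np.argwhere(l==i)[:,::-1].astype(np.float32)); print(st[i],q)
    c=cv2.boxPoints(q); print([at_z(b,*x,65).round(0)[:2].tolist() for x in c], 'centre',at_z(b,*q[0],65).round(1))
E
python3 - <<'E'
from h import *
b=cap('top'); im=np.mean([cap('top')['image'].astype(float) for _ in range(6)],0)
seg(b,im,[631.8,140.6,148]);seg(b,im,[616,70.3,148])
crate(b,im)
g=im.mean(2); m=(g<70).astype(np.uint8)[150:230,190:310]
k,l,st,ce=cv2.connectedComponentsWithStats(m.copy())
print([(st[i].tolist(),(ce[i]+[190,150]).round(1)) for i in range(1,k) if st[i,4]>20])
go(616,70.3,180,1.343)
E
```

```text
[  5   4  13  14 135] [213.22962963 169.26666667] [635.  139.3 148. ]
[  5   6  13  14 135] [234.45925926 176.16296296] [613.3  68.4 148. ]
[ 333  177   24   65 1277] ((344.85650634765625, 209.17108154296875), (22.366044998168945, 64.14544677734375), 1.3322198390960693)
[[401.0, -275.0], [625.0, -278.0], [625.0, -358.0], [400.0, -354.0]] centre [ 512.1 -316.2   65. ]
[([0, 0, 5, 7, 21], array([191.5, 152.4])), ([72, 0, 48, 80, 1283], array([285.2, 189. ])), ([14, 15, 21, 18, 82], array([216.2, 176.5])), ([38, 17, 18, 10, 45], array([236.8, 170.4])), ([54, 23, 22, 20, 309], array([255.1, 182.6])), ([77, 25, 7, 8, 24], array([269.2, 179. ])), ([34, 29, 7, 7, 23], array([226.7, 182.4])), ([106, 41, 14, 39, 344], array([303.7, 213.2])), ([64, 45, 9, 6, 40], array([257.7, 197.2])), ([13, 68, 11, 12, 40], array([210.3, 222. ])), ([62, 77, 12, 3, 27], array([257.4, 228.3]))]
dx 0.1769 dy -0.0012 dz 0.0236 twist -0.000
```

The crate has been knocked to about (512,-316). Bottles in the rack: (635,139.3) and (613.3,68.4). Pick p1's bottle.

Call:
apply_moves([
  {"hand": 0.07, "dx": 0.06, "dy": -0.001, "dz": 0, "twist": 0},
  {"hand": 0.07, "dx": 0.12, "dy": -0.002, "dz": 0, "twist": 0},
  {"hand": 0.07, "dx": 0.174, "dy": -0.003, "dz": 0.02, "twist": 0},
  {"hand": 0.07, "dx": 0.174, "dy": -0.003, "dz": 0.04, "twist": 0},
  {"hand": 0.07, "dx": 0.174, "dy": -0.003, "dz": 0.05, "twist": 0},
  {"hand": 0.07, "dx": 0.174, "dy": -0.003, "dz": 0.05, "twist": 0},
], newtons=40)

```text
time_s: 54.62
ee_pos: [613.6, 65.4, 154.0]
orientation: [-3.14, 0.001, 1.34]
wrist_force: [0.8, -1.1, -0.0]
finger_gap: 0.804
grasp_force: 0.0
```

```bash
python3 - <<'E'
from h import *
go(613.3,68.4,89.5,1.343)
E
```

```text
dx 0.0028 dy -0.0010 dz 0.0645 twist -0.003
```

Call:
apply_moves([
  {"hand": 0.07, "dx": 0.001, "dy": -0.001, "dz": 0.03, "twist": 0},
  {"hand": 0.07, "dx": 0.001, "dy": -0.001, "dz": 0.055, "twist": 0},
  {"hand": 0.07, "dx": 0.001, "dy": -0.001, "dz": 0.0645, "twist": 0},
  {"hand": 0.07, "dx": 0.001, "dy": -0.001, "dz": 0.0645, "twist": 0},
  {"hand": 0.035, "dx": 0.001, "dy": -0.001, "dz": 0.0645, "twist": 0},
  {"hand": 0.035, "dx": 0.001, "dy": -0.001, "dz": 0.0645, "twist": 0},
  {"hand": 0.035, "dx": 0.001, "dy": -0.001, "dz": 0.0645, "twist": 0},
  {"hand": 0.035, "dx": 0.001, "dy": -0.001, "dz": 0.0645, "twist": 0},
], newtons=40)

```text
time_s: 55.62
ee_pos: [614.0, 69.0, 90.9]
orientation: [3.14, -0.001, 1.343]
wrist_force: [-0.2, 0.1, 1.8]
finger_gap: 0.516
grasp_force: 40.0
```

```bash
python3 - <<'E'
from h import *
s=sense();print(s['finger_gap']*87,s['grasp_force'],s['wrist_force'],s['ee_pos'])
b=cap('top'); im=np.mean([cap('top')['image'].astype(float) for _ in range(6)],0)
crate(b,im)
# compartments: bright floors segmentation via rim: print r and brightness profile along x row at centre
np.set_printoptions(linewidth=250)
print(im[170:250:2,328:364:2].mean(2).astype(int))
go(512,-250,200,1.343)
E
```

```text
44.922924751349825 39.99941110610962 [-0.190594    0.14202455  1.781432  ] [614.04363372  69.03195617  90.8554139 ]
[ 333  177   24   65 1270] ((344.85650634765625, 209.17108154296875), (22.366044998168945, 64.14544677734375), 1.3322198390960693)
[[401.0, -275.0], [625.0, -278.0], [625.0, -358.0], [400.0, -354.0]] centre [ 512.1 -316.2   65. ]
[[152 151 151 164 171 162 163 160 167 170 170 170 170 170 170 170 170 170]
 [170 139 150 163 171 170 170 171 150 152 161 167 169 170 170 170 171 170]
 [183 188 111 156 170 170 170 170 170 168 163 161 161 159 161 167 170 170]
 [186 189 112 159 170 170 170 170 164 161 164 171 170 170 168 165 165 160]
 [190 190  99  70 137 131 132 125 127 141 165 153 152 167 163 161 170 170]
 [188 187  58  46 107  98  95  94  96  97  81  87  58  48 166 165 158 164]
 [172 159  56  50 132 137 137 136 140 142 138 142  48  49 167 170 171 170]
 [160 156  57  50 151 148 148 147 151 152 150 141  48  49 163 170 170 170]
 [164 168  58  51 158 157 158 156 160 160 159 141  48  49 161 171 170 170]
 [161 162  55  52 153 156 158 156 160 161 159 141  48  49 160 170 170 170]
 [16
[... 1592 characters left out ...]
 159 163 165 164 156 155 131  50  90 164 190 188 189]
 [189 101  49 159 107 108 111 164 164 155 154 131  50  92 163 188 186 189]
 [189 100  48 159  92  94  99 102 104  91  89  70  50  94 163 188 186 188]
 [189 139  49 161  93  93  98 102 104  91  89  69  50  98 162 187 184 186]
 [189 139  49 152 109 108 102  88  76  63  62  62  59 102 158 188 187 188]
 [186 162 160 160 160 161 160 160 161 160 161 159 144 153 185 185 184 185]
 [186 163 161 153 158 162 161 161 161 160 161 186 186 186 186 186 185 185]
 [185 188 186 188 186 189 187 187 186 185 186 184 184 184 185 184 183 184]
 [182 186 185 186 185 167 168 185 185 184 185 183 184 184 183 183 181 183]]
dx -0.3339 dy -0.0273 dz -0.1092 twist -0.000
```

Bottle held. From the pixel profile the crate centre is about (510.5,-317.8) with yaw ≈ -0.013, so slot0 ≈ (583.5,-318.8) and slot2 ≈ (437.5,-317). Lift above lever height and cross over to slot0.

Call:
apply_moves([
  {"hand": 0.035, "dx": 0, "dy": 0, "dz": -0.03, "twist": 0},
  {"hand": 0.035, "dx": 0, "dy": 0, "dz": -0.08, "twist": 0},
  {"hand": 0.035, "dx": 0, "dy": 0, "dz": -0.13, "twist": 0},
  {"hand": 0.035, "dx": 0, "dy": 0, "dz": -0.168, "twist": 0},
  {"hand": 0.035, "dx": -0.048, "dy": 0.007, "dz": -0.168, "twist": 0},
  {"hand": 0.035, "dx": -0.096, "dy": 0.014, "dz": -0.168, "twist": 0},
  {"hand": 0.035, "dx": -0.144, "dy": 0.021, "dz": -0.168, "twist": 0},
  {"hand": 0.035, "dx": -0.192, "dy": 0.028, "dz": -0.168, "twist": 0},
  {"hand": 0.035, "dx": -0.24, "dy": 0.036, "dz": -0.168, "twist": 0},
  {"hand": 0.035, "dx": -0.288, "dy": 0.043, "dz": -0.168, "twist": 0},
  {"hand": 0.035, "dx": -0.336, "dy": 0.05, "dz": -0.168, "twist": 0},
  {"hand": 0.035, "dx": -0.384, "dy": 0.058, "dz": -0.168, "twist": 0},
  {"hand": 0.035, "dx": -0.384, "dy": 0.058, "dz": -0.12, "twist": 0},
  {"hand": 0.035, "dx": -0.384, "dy": 0.058, "dz": -0.07, "twist": 0},
  {"hand": 0.035, "dx": -0.384, "dy": 0.058, "dz": -0.06, "twist": 0},
  {"hand": 0.035, "dx": -0.384, "dy": 0.058, "dz": -0.06, "twist": 0},
])

```text
time_s: 57.98
ee_pos: [583.0, -317.8, 150.0]
orientation: [-3.14, -0.0, 1.343]
wrist_force: [0.1, 0.2, -2.5]
finger_gap: 0.518
grasp_force: 40.0
```

```bash
python3 - <<'E'
from h import *
s=sense();print(s['finger_gap']*87,s['grasp_force'],s['wrist_force'])
go(583.5,-318.8,59,1.343)
E
```

```text
45.08136350844244 39.98722493648529 [ 0.06178239  0.19702152 -2.50478693]
dx -0.0009 dy 0.0007 dz 0.0910 twist 0.000
```

Call:
apply_moves([
  {"hand": 0.035, "dx": -0.001, "dy": 0.001, "dz": 0.02, "twist": 0},
  {"hand": 0.035, "dx": -0.001, "dy": 0.001, "dz": 0.034, "twist": 0},
  {"hand": 0.035, "dx": -0.001, "dy": 0.001, "dz": 0.045, "twist": 0},
  {"hand": 0.035, "dx": -0.001, "dy": 0.001, "dz": 0.045, "twist": 0},
])

```text
time_s: 58.48
ee_pos: [583.3, -318.8, 104.0]
orientation: [-3.14, -0.001, 1.343]
wrist_force: [0.5, -0.9, -2.6]
finger_gap: 0.515
grasp_force: 40.0
```

Call:
apply_moves([
  {"hand": 0.035, "dx": 0, "dy": 0, "dz": 0.015, "twist": 0},
  {"hand": 0.035, "dx": 0, "dy": 0, "dz": 0.03, "twist": 0},
  {"hand": 0.035, "dx": 0, "dy": 0, "dz": 0.04, "twist": 0},
  {"hand": 0.035, "dx": 0, "dy": 0, "dz": 0.044, "twist": 0},
  {"hand": 0.035, "dx": 0, "dy": 0, "dz": 0.044, "twist": 0},
])

```text
time_s: 59.1
ee_pos: [583.9, -319.4, 61.0]
orientation: [-3.141, -0.0, 1.343]
wrist_force: [0.1, -0.3, -3.4]
finger_gap: 0.518
grasp_force: 40.0
```

Call:
apply_moves([
  {"hand": 0.035, "dx": 0, "dy": 0, "dz": 0.002, "twist": 0},
  {"hand": 0.07, "dx": 0, "dy": 0, "dz": 0.002, "twist": 0},
  {"hand": 0.07, "dx": 0, "dy": 0, "dz": 0.002, "twist": 0},
  {"hand": 0.07, "dx": 0, "dy": 0, "dz": 0.002, "twist": 0},
  {"hand": 0.07, "dx": 0, "dy": 0, "dz": -0.05, "twist": 0},
  {"hand": 0.07, "dx": 0, "dy": 0, "dz": -0.11, "twist": 0},
  {"hand": 0.07, "dx": 0, "dy": 0, "dz": -0.135, "twist": 0},
  {"hand": 0.07, "dx": 0.458, "dy": -0.054, "dz": -0.135, "twist": 0},
  {"hand": 0.07, "dx": 0.458, "dy": -0.054, "dz": -0.135, "twist": 0},
  {"hand": 0.07, "dx": 0.458, "dy": -0.054, "dz": -0.135, "twist": 0},
  {"hand": 0.07, "dx": 0.458, "dy": -0.054, "dz": -0.135, "twist": 0},
  {"hand": 0.07, "dx": 0.458, "dy": -0.054, "dz": -0.135, "twist": 0},
  {"hand": 0.07, "dx": 0.458, "dy": -0.054, "dz": -0.135, "twist": 0},
  {"hand": 0.07, "dx": 0.458, "dy": -0.054, "dz": -0.135, "twist": 0},
  {"hand": 0.07, "dx": 0.458, "dy": -0.054, "dz": -0.135, "twist": 0},
  {"hand": 0.07, "dx": 0.458, "dy": -0.054, "dz": -0.135, "twist": 0},
  {"hand": 0.07, "dx": 0.458, "dy": -0.054, "dz": -0.09, "twist": 0},
  {"hand": 0.07, "dx": 0.458, "dy": -0.054, "dz": -0.09, "twist": 0},
])

```text
time_s: 61.35
ee_pos: [632.5, 134.9, 148.3]
orientation: [-3.136, 0.004, 1.339]
wrist_force: [-0.3, 0.2, 0.8]
finger_gap: 0.801
grasp_force: 0.0
```

```bash
python3 - <<'E'
from h import *
go(635,139.3,90,1.343)
b=cap('top'); im=np.mean([cap('top')['image'].astype(float) for _ in range(6)],0)
crate(b,im); seg(b,im,[583.5,-318.8,115])
E
```

```text
dx 0.0048 dy 0.0014 dz 0.0583 twist -0.004
[ 333  177   24   65 1033] ((344.85675048828125, 209.15945434570312), (22.366044998168945, 64.16869354248047), 1.3322198390960693)
[[401.0, -275.0], [625.0, -278.0], [625.0, -358.0], [400.0, -354.0]] centre [ 512.1 -316.2   65. ]
[  5   5  12  13 117] [348.64102564 188.18803419] [ 582.5 -318.7  115. ]
```

Bottle 1 is seated in slot0 and the crate did not move. Pick the second.

Call:
apply_moves([
  {"hand": 0.07, "dx": 0.002, "dy": 0.0, "dz": 0.0, "twist": 0},
  {"hand": 0.07, "dx": 0.002, "dy": 0.0, "dz": 0.02, "twist": 0},
  {"hand": 0.07, "dx": 0.002, "dy": 0.0, "dz": 0.045, "twist": 0},
  {"hand": 0.07, "dx": 0.002, "dy": 0.0, "dz": 0.0585, "twist": 0},
  {"hand": 0.07, "dx": 0.002, "dy": 0.0, "dz": 0.0585, "twist": 0},
  {"hand": 0.07, "dx": 0.002, "dy": 0.0, "dz": 0.0585, "twist": 0},
], newtons=40)

```text
time_s: 62.45
ee_pos: [635.9, 140.9, 93.4]
orientation: [3.141, -0.0, 1.343]
wrist_force: [-0.3, -0.4, 0.8]
finger_gap: 0.804
grasp_force: 0.0
```

Call:
apply_moves([
  {"hand": 0.07, "dx": -0.0015, "dy": 0.0, "dz": 0.003, "twist": 0},
  {"hand": 0.07, "dx": -0.0015, "dy": 0.0, "dz": 0.003, "twist": 0},
  {"hand": 0.035, "dx": -0.0015, "dy": 0.0, "dz": 0.003, "twist": 0},
  {"hand": 0.035, "dx": -0.0015, "dy": 0.0, "dz": 0.003, "twist": 0},
  {"hand": 0.035, "dx": -0.0015, "dy": 0.0, "dz": 0.003, "twist": 0},
  {"hand": 0.035, "dx": -0.0015, "dy": 0.0, "dz": 0.003, "twist": 0},
], newtons=40)

```text
time_s: 63.2
ee_pos: [635.4, 139.4, 89.9]
orientation: [3.141, -0.0, 1.343]
wrist_force: [0.5, -0.4, -1.5]
finger_gap: 0.519
grasp_force: 40.0
```

```bash
python3 - <<'E'
from h import *
s=sense();print(s['finger_gap']*87,s['grasp_force'],s['wrist_force'],s['ee_pos'])
go(437.5,-317,90,1.343)
E
```

```text
45.122053319763424 39.979299902915955 [ 0.49084082 -0.43096162 -1.51105015] [635.39059267 139.44292604  89.91990342]
dx -0.4894 dy -0.0896 dz -0.0001 twist -0.000
```

Call:
apply_moves([
  {"hand": 0.035, "dx": 0, "dy": 0, "dz": -0.03, "twist": 0},
  {"hand": 0.035, "dx": 0, "dy": 0, "dz": -0.08, "twist": 0},
  {"hand": 0.035, "dx": 0, "dy": 0, "dz": -0.13, "twist": 0},
  {"hand": 0.035, "dx": 0, "dy": 0, "dz": -0.168, "twist": 0},
  {"hand": 0.035, "dx": -0.049, "dy": -0.009, "dz": -0.168, "twist": 0},
  {"hand": 0.035, "dx": -0.098, "dy": -0.018, "dz": -0.168, "twist": 0},
  {"hand": 0.035, "dx": -0.147, "dy": -0.027, "dz": -0.168, "twist": 0},
  {"hand": 0.035, "dx": -0.196, "dy": -0.036, "dz": -0.168, "twist": 0},
  {"hand": 0.035, "dx": -0.245, "dy": -0.045, "dz": -0.168, "twist": 0},
  {"hand": 0.035, "dx": -0.294, "dy": -0.054, "dz": -0.168, "twist": 0},
  {"hand": 0.035, "dx": -0.343, "dy": -0.063, "dz": -0.168, "twist": 0},
  {"hand": 0.035, "dx": -0.392, "dy": -0.072, "dz": -0.168, "twist": 0},
  {"hand": 0.035, "dx": -0.441, "dy": -0.081, "dz": -0.168, "twist": 0},
  {"hand": 0.035, "dx": -0.489, "dy": -0.09, "dz": -0.168, "twist": 0},
  {"hand": 0.035, "dx": -0.489, "dy": -0.09, "dz": -0.12, "twist": 0},
  {"hand": 0.035, "dx": -0.489, "dy": -0.09, "dz": -0.07, "twist": 0},
  {"hand": 0.035, "dx": -0.489, "dy": -0.09, "dz": -0.06, "twist": 0},
  {"hand": 0.035, "dx": -0.489, "dy": -0.09, "dz": -0.06, "twist": 0},
])

```text
time_s: 65.45
ee_pos: [436.8, -316.5, 150.0]
orientation: [-3.141, 0.0, 1.343]
wrist_force: [0.4, 0.1, -2.9]
finger_gap: 0.517
grasp_force: 40.0
```

```bash
python3 - <<'E'
from h import *
s=sense();print(s['finger_gap']*87,s['grasp_force'],s['wrist_force'])
go(437.5,-317,59,1.343)
E
```

```text
45.01497320724674 39.956833720207214 [ 0.40777873  0.13913769 -2.92589794]
dx -0.0003 dy 0.0008 dz 0.0910 twist -0.000
```

Call:
apply_moves([
  {"hand": 0.035, "dx": 0, "dy": 0.0005, "dz": 0.02, "twist": 0},
  {"hand": 0.035, "dx": 0, "dy": 0.0005, "dz": 0.034, "twist": 0},
  {"hand": 0.035, "dx": 0, "dy": 0.0005, "dz": 0.045, "twist": 0},
  {"hand": 0.035, "dx": 0, "dy": 0.0005, "dz": 0.045, "twist": 0},
])

```text
time_s: 65.95
ee_pos: [437.1, -316.5, 104.4]
orientation: [-3.141, -0.0, 1.343]
wrist_force: [0.2, 1.1, -3.2]
finger_gap: 0.515
grasp_force: 40.0
```

Call:
apply_moves([
  {"hand": 0.035, "dx": 0, "dy": 0, "dz": 0.015, "twist": 0},
  {"hand": 0.035, "dx": 0, "dy": 0, "dz": 0.03, "twist": 0},
  {"hand": 0.035, "dx": 0, "dy": 0, "dz": 0.04, "twist": 0},
  {"hand": 0.035, "dx": 0, "dy": 0, "dz": 0.045, "twist": 0},
  {"hand": 0.035, "dx": 0, "dy": 0, "dz": 0.045, "twist": 0},
])

```text
time_s: 66.58
ee_pos: [437.1, -316.6, 59.4]
orientation: [-3.141, -0.0, 1.343]
wrist_force: [-0.2, 0.8, -2.9]
finger_gap: 0.514
grasp_force: 40.0
```

Call:
apply_moves([
  {"hand": 0.035, "dx": 0, "dy": 0, "dz": 0.002, "twist": 0},
  {"hand": 0.07, "dx": 0, "dy": 0, "dz": 0.002, "twist": 0},
  {"hand": 0.07, "dx": 0, "dy": 0, "dz": 0.002, "twist": 0},
  {"hand": 0.07, "dx": 0, "dy": 0, "dz": 0.002, "twist": 0},
  {"hand": 0.07, "dx": 0, "dy": 0, "dz": -0.05, "twist": 0},
  {"hand": 0.07, "dx": 0, "dy": 0, "dz": -0.11, "twist": 0},
  {"hand": 0.07, "dx": 0, "dy": 0, "dz": -0.17, "twist": 0},
  {"hand": 0.07, "dx": 0, "dy": 0, "dz": -0.2, "twist": 0},
  {"hand": 0.07, "dx": 0.06, "dy": -0.0, "dz": -0.2, "twist": 0},
  {"hand": 0.07, "dx": 0.12, "dy": -0.0, "dz": -0.2, "twist": 0},
  {"hand": 0.07, "dx": 0.18, "dy": -0.0, "dz": -0.2, "twist": 0},
  {"hand": 0.07, "dx": 0.24, "dy": -0.0, "dz": -0.2, "twist": 0},
  {"hand": 0.07, "dx": 0.26, "dy": -0.0, "dz": -0.2, "twist": 0},
  {"hand": 0.07, "dx": 0.26, "dy": -0.0, "dz": -0.2, "twist": 0},
  {"hand": 0.07, "dx": 0.26, "dy": -0.0, "dz": -0.2, "twist": 0},
])

```text
time_s: 68.45
ee_pos: [495.8, -66.0, 260.0]
orientation: [3.141, 0.001, 1.339]
wrist_force: [-0.8, 0.3, 0.6]
finger_gap: 0.806
grasp_force: 0.0
```

```bash
python3 - <<'E'
from h import *
b=cap('top'); im=np.mean([cap('top')['image'].astype(float) for _ in range(6)],0)
seg(b,im,[583.5,-318.8,115]);seg(b,im,[437.5,-317,115])
g=im.mean(2); m=(g<70).astype(np.uint8)[150:230,190:310]
k,l,st,ce=cv2.connectedComponentsWithStats(m.copy())
print([(st[i].tolist(),(ce[i]+[190,150]).round(1)) for i in range(1,k) if st[i,4]>40])
look((190,110,180,180),(140,110,240,180),'j.png')
E
```

```text
[  5   5  12  13 117] [348.73504274 188.2991453 ] [ 582.1 -319.1  115. ]
[  5   5  12  13 123] [347.56097561 231.03252033] [ 437.2 -316.3  115. ]
[([14, 14, 21, 19, 282], array([214.9, 173. ])), ([34, 18, 22, 20, 291], array([234.8, 177.9])), ([54, 23, 22, 20, 313], array([255.1, 182.5])), ([62, 25, 56, 55, 1300], array([282.5, 199.2])), ([11, 68, 13, 12, 42], array([209.9, 221.8]))]
```

View pics/j.png

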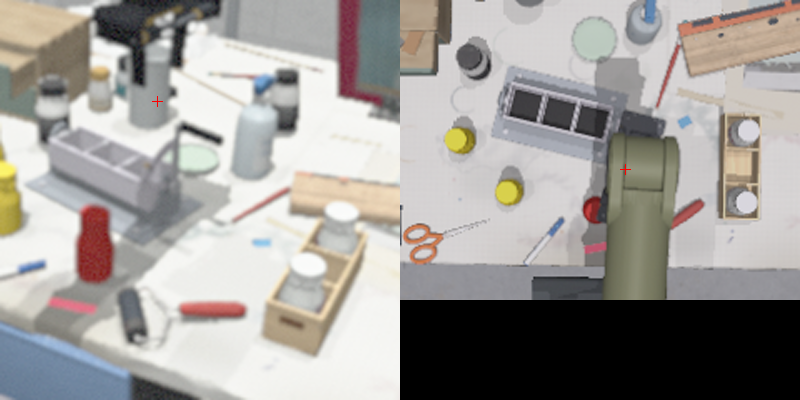

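Both bottles stand upright in the crate, at (340,215) and (307,270) in the scene crop. The rack is empty and level, its pocket centroids unchanged, and the charcoal bottle is in place. The robot is clear, so I hand in.

```bash
python3 -c "
from station import workorder
print(workorder.sign_off())"
```

```text
the job is handed in; nothing more can be done
None
```

The job is handed in at about 69 s: both plum bottles were rocked to 45° three times (held over 3 s each) and now stand upright in the crate, the rack is empty and level, and the charcoal bottle looks undisturbed.

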